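# Fit the lever to a valve plug and show the set to the inspection camera

### The job

Trial-fit the new lever: take the longer of the two loose levers and put its square hole over the square of the plug that sits in the valve body, right down onto the plug's collar, with the arm in line with the collar's two stop lugs (handle end over either lug). Then draw the plug out of the valve body by its threaded stud, the lever riding on it, and hold it upright in front of the inspection camera so that the lens looks straight through the plug's port: port at the height of the lens, 150 mm in front of it. Finish while still holding it there, quite still; leave the shorter lever where it lies.

Things in the scene. Friction and masses are not known exactly. Their poses are not given: they have to be found in the camera images.
- lever_hub (a point): longer steel lever, loose, lying flat, 0.17 kg: centre of its round boss (40 mm diameter, 20 mm high; this point is 10 mm above its underside). A 16.6 mm square hole with chamfered mouths runs up through the boss along z, its sides parallel to x and y. The arm runs out along +x to a rounded end at 115 mm
- lever_arm (a point): the same lever, same axes: a point in the middle of the arm's thickness, 48 mm from lever_hub along x and 4.5 mm higher. The arm is 14 mm wide here (y), sides parallel from 20 to 78 mm from the boss's axis; 9 mm thick, its underside 10 mm above that of the boss, so it lies clear of the table. The lever balances 11 mm from the boss's axis
- plug_port (a point): brass plug standing in the valve body, free to turn and to be lifted straight out, 0.32 kg: centre of its port, a slot 12 x 20 mm right through along x (hidden in the body at first). z: plug's axis, up. Foot 26 mm below this point, 31 mm across here; top of the collar 34 mm above. With the lever fully home, lever_hub is 44 mm above this point
- plug_stud (a point): the same plug, same axes: point on the axis of its round steel threaded stud (13 mm across, pointed end), 74 mm above the port's centre, 17 mm below the stud's end, 22 mm above its foot. The boss of a seated lever ends 20 mm below this point
- plug: the same plug, same axes; origin at the centre of its foot. Above it: collar at 52 to 60 mm (44 mm diameter, two stop lugs 10 mm wide stand out along +x and -x to 31 mm from the axis), 15 mm square with chamfered top at 60 to 78 mm, sides parallel to x and y, stud at 78 to 117 mm. Below the collar 1.5 mm play all round in the valve body, where it turns freely
- valve_body: brass plug-valve body, fixed: round barrel 57 mm across with a pipe end on either side, strapped in a cradle on a 130 x 74 mm plate. Origin under the plate's centre on the barrel's axis, x along the pipe, z up. The barrel's flat top, on which the plug's collar rests, is 65 mm up; pipe ends reach to 60 mm up and 75 mm out
- view_point (a point): the point in the air on the camera's lens axis, 150 mm in front of the lens, 200 mm above the table; nothing is there. x points from it straight at the lens, z is up
- lens_front (a point): inspection camera on an upright post with a square foot, fixed: centre of the front of its lens, inside a ring light 68 mm across, 200 mm above the table. x points from here back into the camera; the post stands 105 mm behind, 16 mm thick, 274 mm high
- short_lever_hub (a point): the shorter steel lever of the same make, loose, not wanted here: centre of its round boss (28 mm diameter, 16 mm high, 10 mm square hole; this point is 8 mm above its underside); its arm runs out along +x to 77 mm
Things that resemble listed ones, but are neither listed nor needed, are in the scene too. Leave any purple look-alike of the plug alone.

How it is judged:
On the way:
1. the lever is fully down on the collar of the plug, in line with its lugs, the plug still in the valve body (z of lever_hub in the frame of plug_port between 0.0415 and 0.0465 m and horizontal distance between lever_hub and plug_port below 0.004 m and angle between the x axis of lever_hub and the x axis of plug_port, either way round below 0.16 rad and z of plug in the frame of valve_body below 0.02 m), for 0.2 s.
At the end, for the whole second after the job is handed in: The plug is held still in the fingers, clear of the body: port centre within 15 mm of the point 150 mm before the lens, upright within 7 degrees, port within 8 degrees of the lens axis either way; the longer lever still down on the collar (3 mm), in line with the lugs within 9 degrees (z of lever_hub in the frame of plug_port between 0.0415 and 0.0475 m and angle between the z axis of lever_hub and the z axis of plug_port, either way round below 0.1 rad and angle between the x axis of lever_hub and the x axis of plug_port, either way round below 0.16 rad and distance between plug_port and view_point below 0.015 m and angle between plug_port's own z axis and vertical below 0.12 rad and angle between the x axis of plug_port and the x axis of view_point, either way round below 0.14 rad and contact force between plug and the fingers above 2 N and contact force between plug and valve_body below 0.1 N and linear speed of plug below 0.02 m/s and angular speed of plug below 0.15 rad/s); the arm keeps its last pose, push and grip.
It fails at once if the shorter lever is shifted by more than 20 mm (distance of short_lever_hub from where it was at the start of the episode above 0.02 m).
It also fails if it takes over 45 s, if anything falls off the work surface, if the arm or the gripper's body presses on something with over 40 N, if the wrist force passes 120 N, or if a joint passes its speed limit or range.

### The arm

A 7-joint arm with a two-finger parallel gripper is mounted at the origin on a cart in front of the work surface, level with it; the furniture and walls round the work are solid. World frame = base frame: x ahead of the robot, y to its left, z up, the work surface at z = 0. Lengths are in m, angles in rad, forces in N, time in s.
With the tool pointing down it reaches from about 0.4 to 0.875 m from the base axis. Payload 19.3 kg.
Tool frame: the origin (TCP) lies between the finger pads; the fingertips stand 17 mm ahead of it and the grasp point (between the pads) lies 2 mm behind it (bot.tips_ahead is the z of the fingertips in the tool frame, in m); z points along the fingers, y is the direction in which the jaws open and shut (so a half turn about z gives the same grasp; the last joint's range is limited). The gripper opens to 85 mm and grips with 20 to 120 N. Pads are 22 mm wide; open, the fingers measure 114 mm over their backs; the gripper's body (76 mm by 85 mm) begins 54 mm behind the grasp point. The pads swing forward as they close: fully open they stand 13 mm farther back than shut.
Start: joints at [-1.251, 0.521, -0.036, 1.599, 0.021, 1.021, -0.113], TCP at [0.238, 0.578, 0.248] pointing down, gripper open.
Joint ranges: [-2.91, 2.91], [-0.3, 2.13], [-1.5, 1.42], [0.17, 2.43], [-1.26, 4.41], [0.16, 1.93], [-2.52, 2.52]. Speed limits (rad/s): [1.89, 1.89, 2.39, 2.39, 3.01, 3.01, 3.01].

### API

Orientations are given as [roll, pitch, yaw] about the fixed x, y, z axes, in that order (R = Rz(yaw) Ry(pitch) Rx(roll)).
In Python, from workcell import telemetry, cams, job, bot gives the robot as it stands.
- The arm moves only by the tool arm_command, never from a script. Its argument "deltas" is a list of rows, each a list of 7 numbers: the opening, from -1 (shut) to 1 (fully open), so that 0 is half open, then the shift along the tool's x, y, z normalised to -1 to 1, where 1 is 150 mm, then the turn, a rotation vector about the tool's x, y, z normalised to -1 to 1, where 1 is 45 degrees. In form: [[hand, tx, ty, tz, rx, ry, rz], ...]. A call has 1 to 8 rows; each row is the pose to reach, as a shift and turn from the pose commanded when the call began, along the tool's axes at that moment; what a row does not reach only later rows make up. A row lasts 1/8 s, in which the tool goes at most 62.5 mm and 10.7 degrees, less where a joint would pass 70% of its speed; a pose out of reach is approached as far as the arm can. A call with a number of a shift or a turn outside -1 to 1 is refused whole. A call with a gripper value outside its range is refused whole. The fingers move at their own pace and stop on an object; "newtons" is the grip in N (left out, the last holds). Time passes only in rows, so rows that repeat a pose let the fingers close. It gives the time, the measured TCP pose, the force and the opening at its end, in the units of the state.
- telemetry.observe(): the state, without advancing time (a new reading comes with each control period).
- cams.grab_frame(name): name is "side" or "top" or "wrist"; returns the picture (400x640x3 uint8, blue, green, red); there is no depth.
- cams.get_calibration(name): a dict with "fx", "fy", "cx", "cy" (pixels), "R" (3x3) and "t" (3): a world point X has camera coordinates R X + t. Camera axes: x right, y down, z forward; pixel columns grow to the right and rows downward; lengths in m; the calibration is good to about 2 mm. A picture is of the moment at which its call begins: read the wrist's pose just before it. get_calibration takes no time and is no camera call; for the wrist camera it gives the pose at the moment of the call.
- job.job_done(): hands the job in, once; it reports no verdict.
The state is a dict: "clock": time; "qpos": joint angles; "qd": joint speeds; "joint_efforts": joint torques, N m; "position": TCP position; "tool_rot": TCP orientation; "force": force on the tool from outside, world axes, zero at the start; "moment": the same for the moment, N m; "grip_width": finger opening in m.
Only numpy, scipy, OpenCV 4.12 (cv2) and the standard library are available. Lean on these libraries where they do the work, as an engineer would, in place of code of your own. Each camera call takes 0.05 s, during which the arm holds its last target.

## Working session

There is one attempt and no reset: what is moved stays moved. The work goes in short steps, Python scripts to look and compute and a tool call to move; the robot and the scene stay as the last step left them, time stands still between calls to the robot, and variables do not carry over. Pictures are saved under pics/ and viewed, and the job is handed in when it is done.

Besides the shell and the picture viewer there is one more tool, called after "Request:" as name(argument=value, ...) on one line, values as JSON. arm_command: Moves the arm, as the interface text tells. Its arguments: {"type":"object","properties":{"deltas":{"type":"array","items":{"type":"array","items":{"type":"number"}}},"newtons":{"type":"number"}},"required":["deltas"]}

```bash
ls; mkdir -p pics
python3 - <<'E'
from workcell import telemetry,cams,job,bot
import cv2
print(telemetry.observe()); print(bot.tips_ahead)
for n in("side","top","wrist"):
    c=cams.get_calibration(n); print(n,c)
    cv2.imwrite(f"pics/{n}0.png",cams.grab_frame(n))
E
```

```text
pics
{'clock': 0.0, 'qpos': array([-1.25122061,  0.52204019, -0.0363433 ,  1.60000415,  0.02118269,
        1.02109568, -0.11280444]), 'qd': array([ 0.00182072,  0.0005055 , -0.00180857, -0.00176309, -0.00048052,
       -0.0008928 ,  0.00026279]), 'joint_efforts': array([ 1.04663919e-03, -9.27122211e+01,  1.98080577e+00, -3.69934165e+01,
        1.79979176e-02,  8.37958069e-03, -3.90386458e-05]), 'position': array([0.23738662, 0.57781637, 0.24771061]), 'tool_rot': array([-3.14043103e+00,  6.04072755e-05,  2.75180723e+00]), 'force': array([-0.20151607,  0.43368008, -0.07152542]), 'moment': array([-0.04647329,  0.00356951,  0.05711254]), 'grip_width': 0.0855843832888255}
0.017
side {'fx': 367.6386177817364, 'fy': 367.6386177817364, 'cx': 311.85826400240575, 'cy': 194.53590419144697, 'R': array([[ 0.91219792, -0.40947437,  0.01502304],
       [-0.22801015, -0.53772511, -0.81170381],
       [ 0.34045017,  0.73700913, -0.58387604]]), 't': array([-0.46728567,  0.25414125,  0.85441961])}
top {'fx': 386.82340259021146, 'fy': 386.82340259021146, 'cx': 320.1427526626554, 'cy': 199.00966392602922, 'R': array([[-1.46036494e-03, -9.99928551e-01,  1.18642806e-02],
       [-9.96840363e-01,  5.13414852e-04, -7.94293878e-02],
       [ 7.94176213e-02, -1.19427897e-02, -9.96769889e-01]]), 't': array([0.03295538, 0.51194118, 0.96614734])}
wrist {'fx': 307.21615588915284, 'fy': 307.21615588915284, 'cx': 321.4182993462575, 'cy': 199.82684382887194, 'R': array([[ 0.37937094,  0.92524407, -0.00105383],
       [ 0.89248891, -0.36563973,  0.26414226],
       [ 0.24401073, -0.10114843, -0.96448316]]), 't': array([-0.62423146, -0.03600842,  0.37848915])}
```

View pics/side0.png

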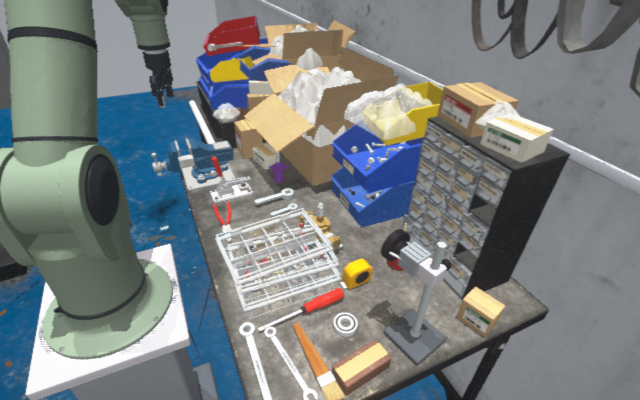

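View pics/top0.png

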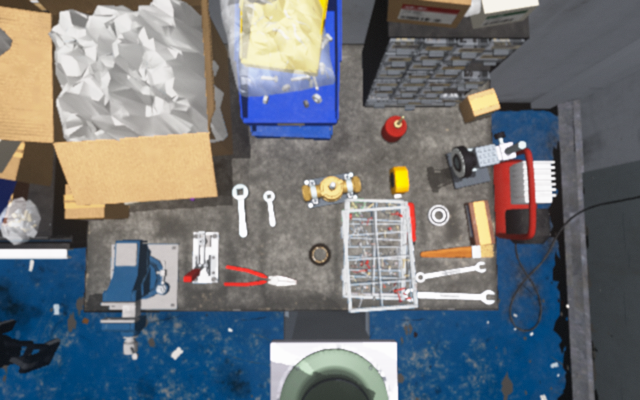

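View pics/wrist0.png

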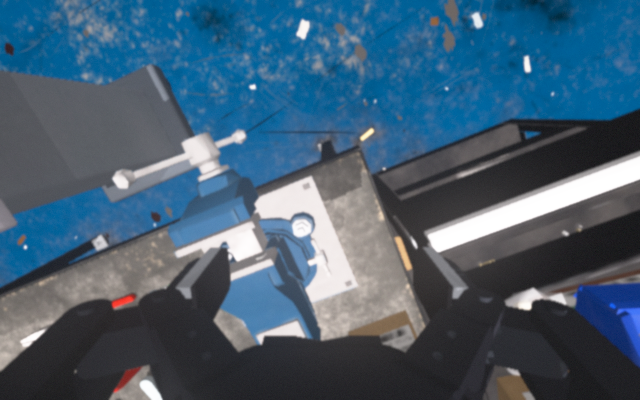

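```bash
cat > h.py <<'E'
import numpy as np, cv2
from workcell import telemetry,cams,job,bot
from scipy.spatial.transform import Rotation as Ro
def proj(c,X):
    X=np.atleast_2d(X); p=X@np.array(c["R"]).T+c["t"]
    return np.c_[c["fx"]*p[:,0]/p[:,2]+c["cx"], c["fy"]*p[:,1]/p[:,2]+c["cy"]]
def back(c,uv,z):
    uv=np.atleast_2d(uv).astype(float)
    d=np.c_[(uv[:,0]-c["cx"])/c["fx"],(uv[:,1]-c["cy"])/c["fy"],np.ones(len(uv))]@np.array(c["R"])
    o=-np.array(c["R"]).T@c["t"]
    return o+d*((z-o[2])/d[:,2])[:,None]
def tri(cs,uvs):
    A=[];b=[]
    for c,uv in zip(cs,uvs):
        R=np.array(c["R"]);d=R.T@np.array([(uv[0]-c["cx"])/c["fx"],(uv[1]-c["cy"])/c["fy"],1]);d/=np.linalg.norm(d)
        o=-R.T@c["t"];P=np.eye(3)-np.outer(d,d);A.append(P);b.append(P@o)
    return np.linalg.lstsq(np.vstack(A),np.hstack(b),rcond=None)[0]
def crop(img,x0,y0,x1,y1,s,name):
    c=cv2.resize(img[y0:y1,x0:x1],None,fx=s,fy=s,interpolation=cv2.INTER_CUBIC)
    for x in range((x0+9)//10*10,x1,10): cv2.putText(c,str(x),((x-x0)*s,8),0,.3,(0,255,255)) if x%20==0 else 0; cv2.line(c,((x-x0)*s,10),((x-x0)*s,14),(0,255,255))
    for y in range((y0+9)//10*10,y1,10): cv2.putText(c,str(y),(0,(y-y0)*s+4),0,.3,(0,255,255)); 
    cv2.imwrite("pics/"+name,c)
def rel(pos,rpy):
    """target world pose -> row numbers from the measured pose"""
    s=telemetry.observe();R0=Ro.from_euler('xyz',s["tool_rot"]);R1=Ro.from_euler('xyz',rpy)
    print("shift",np.round(R0.inv().apply(np.array(pos)-s["position"])/.15,4),"turn",np.round((R0.inv()*R1).as_rotvec()/(np.pi/4),4))
E
python3 - <<'E'
from h import *
t=cv2.imread("pics/top0.png");s=cv2.imread("pics/side0.png")
crop(t,220,140,380,260,5,"t1.png")
crop(t,400,120,560,220,5,"t2.png")
crop(s,230,150,450,310,3,"s1.png")
c=cams.get_calibration("top")
print(back(c,[[240,188],[243,235],[267,195],[272,225],[332,188],[462,160]],0.02))
E
```

```text
[[ 0.54025267  0.2367619   0.02      ]
 [ 0.4209056   0.22741841  0.02      ]
 [ 0.52230633  0.16785809  0.02      ]
 [ 0.44601002  0.15449351  0.02      ]
 [ 0.54021173  0.00208548  0.02      ]
 [ 0.61284994 -0.33403619  0.02      ]]
```

View pics/t1.png

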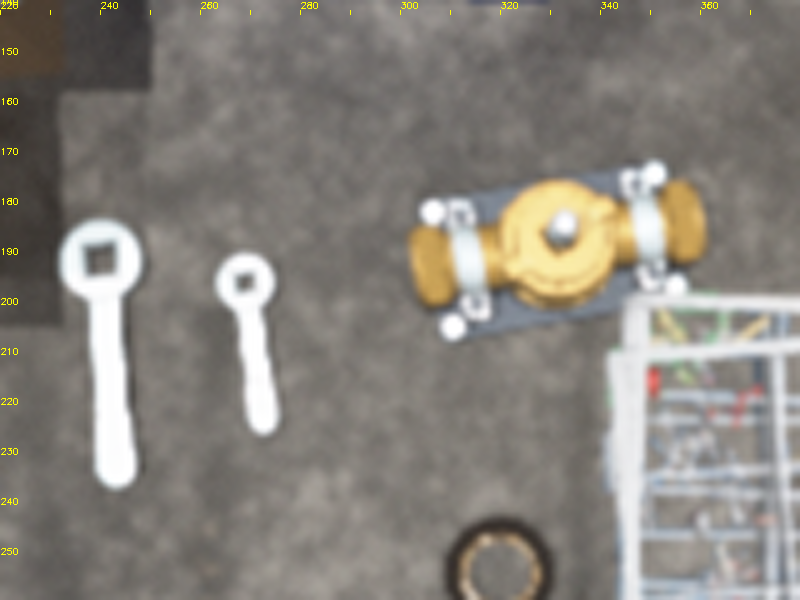

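View pics/t2.png

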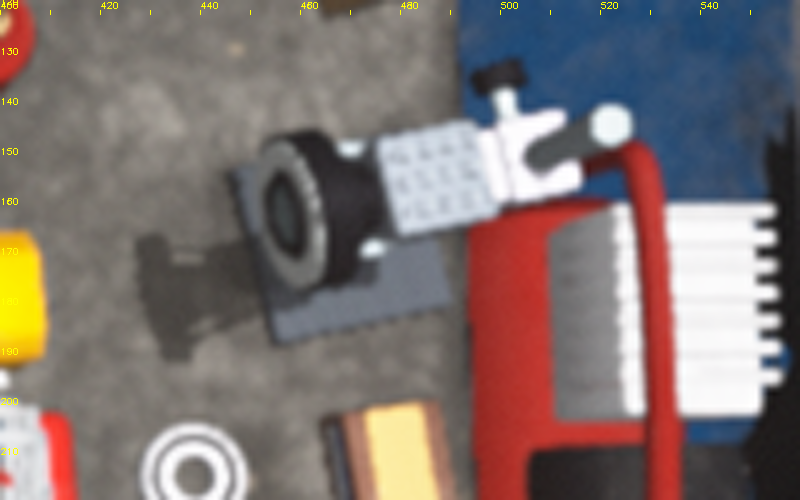

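View pics/s1.png

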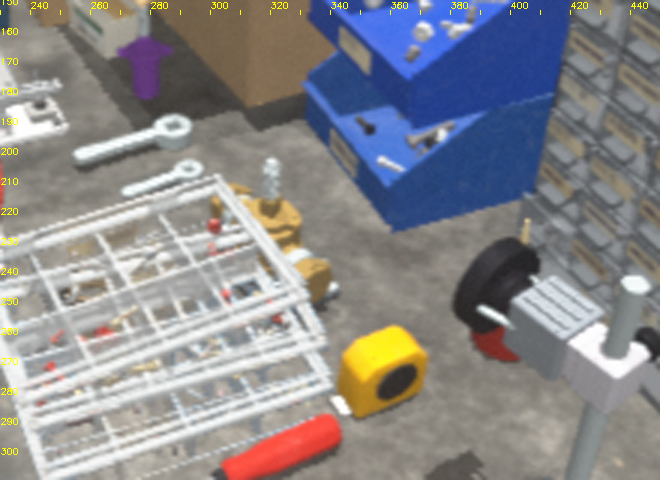

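Run:
```python
from h import *
c=cams.get_calibration("top");s=cams.get_calibration("side");w=cams.get_calibration("wrist")
print("cam", -np.array(w["R"]).T@w["t"], telemetry.observe()["position"])
st=telemetry.observe();print("cam in tool",Ro.from_euler('xyz',st["tool_rot"]).inv().apply(-np.array(w["R"]).T@w["t"]-st["position"]), "fwd in tool",Ro.from_euler('xyz',st["tool_rot"]).inv().apply(np.array(w["R"])[2]))
a=back(c,[[238.5,191.5]],.02);b=back(c,[[242.5,235]],.019);print(a,b,np.linalg.norm(b-a),np.arctan2(*(b-a)[0,1::-1]))
print("lever side",tri([c,s],[(238.5,191.5),(288,193)]))
a=back(c,[[245.5,195.5]],.016);b=back(c,[[272,225]],.015);print("short",a,b,np.linalg.norm(b-a))
print("body ends z~.045",back(c,[[303,193],[359,183]],.045),"stud tip",tri([c,s],[(331.5,184.5),(320.5,203.5)]), back(c,[[331.5,184.5]],.13))
print("stud @", back(c,[[331.5,184.5]],.117+.013))
print("lens ring",back(c,[[455,162]],.2),"clamp",back(c,[[508,149]],.2),"posttop",back(c,[[520.5,144]],.274))
print("rack top?",tri([c,s],[(347,202),(303,209)]))
```

```text
cam [0.17660693 0.60270856 0.37397778] [0.23746309 0.57790454 0.24788877]
cam in tool [ 0.06570954 -0.0002854  -0.12609253] fwd in tool [-2.64077827e-01  9.32452766e-05  9.64501370e-01]
[[0.53128755 0.24044029 0.02      ]] [[0.42089468 0.22886585 0.019     ]] 0.11100248921981254 -3.037126622284016
lever side [0.53352415 0.24228146 0.00885695]
short [[0.52140508 0.22322927 0.016     ]] [[0.44607291 0.1550542  0.015     ]] 0.10160598515341097
body ends z~.045 [[ 0.52501133  0.07536455  0.045     ]
 [ 0.55004151 -0.06432965  0.045     ]] stud tip [0.53742324 0.00747526 0.12795722] [[0.53628738 0.00790557 0.13      ]]
stud @ [[0.53628738 0.00790557 0.13      ]]
lens ring [[ 0.57577025 -0.2498373   0.2       ]] clamp [[ 0.60366851 -0.36335546  0.2       ]] posttop [[ 0.59778814 -0.35040911  0.274     ]]
rack top? [ 0.4859806  -0.02241033  0.14840172]
```

Run:
```python
from h import *
rel([.485,.236,.22],[np.pi,0,-3.04])
```

```text
shift [-2.3927 -1.481   0.1872] turn [-1.000e-03 -2.000e-04 -6.257e-01]
```

Request:
arm_command(deltas=[[1, -0.4, -0.25, 0, 0, 0, 0], [1, -0.8, -0.5, 0, 0, 0, 0], [1, -1, -0.62, 0, 0, 0, 0]])

```text
clock: 0.52
position: [0.3421, 0.4329, 0.2482]
tool_rot: [-3.141, 0.0, 2.751]
force: [1.2, 0.1, -0.2]
grip_width: 0.0856
```

Request:
arm_command(deltas=[[1, -0.4, -0.25, 0, 0, 0, 0], [1, -0.8, -0.5, 0, 0, 0, 0], [1, -1, -0.62, 0, 0, 0, 0]])

```text
clock: 0.9
position: [0.4455, 0.2898, 0.2483]
tool_rot: [-3.141, 0.0, 2.751]
force: [0.8, 0.6, -0.4]
grip_width: 0.0854
```

Request:
arm_command(deltas=[[1, -0.4, -0.24, 0.1, 0, 0, -0.2], [1, -0.4, -0.24, 0.187, 0, 0, -0.4], [1, -0.4, -0.24, 0.187, 0, 0, -0.626]])

```text
clock: 1.27
position: [0.4863, 0.2344, 0.219]
tool_rot: [-3.14, -0.002, -3.036]
force: [0.1, -0.7, 0.4]
grip_width: 0.0853
```

Run:
```python
from h import *
s=telemetry.observe();print(s["clock"],s["qpos"],s["position"],s["tool_rot"],s["qd"])
cv2.imwrite("pics/w1.png",cams.grab_frame("wrist"))
rel([.485,.236,.22],[np.pi,0,-3.04])
```

```text
1.275 [-0.51306061  0.42331333 -0.06120694  1.85277089  0.03316938  0.86859732
  1.08568846] [0.48627297 0.23440928 0.21904303] [-3.14047615e+00 -1.80678603e-03 -3.03634280e+00] [ 0.23490393 -0.01317495 -0.3552726  -0.02682775  0.1810401   0.03295582
  1.23779734]
shift [ 0.0073  0.0066 -0.0024] turn [-0.0008 -0.0013  0.018 ]
```

View pics/w1.png

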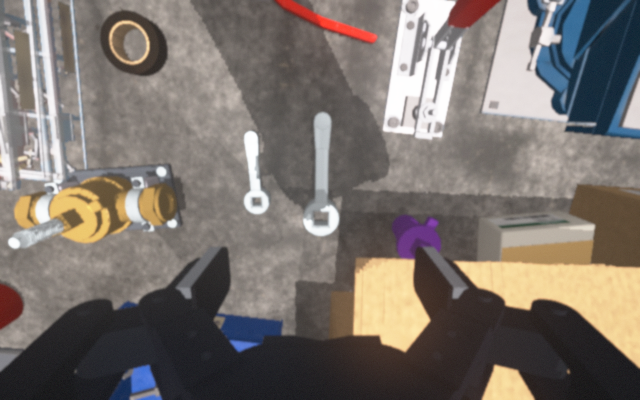

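Run:
```python
from h import *
t=cv2.imread("pics/top0.png");s=cv2.imread("pics/side0.png");w=cv2.imread("pics/w1.png")
crop(t,180,120,280,240,5,"t3.png")
crop(s,220,90,340,210,6,"s3.png")
crop(w,220,100,460,280,3,"w1c.png")
crop(cams.grab_frame("side"),220,90,340,210,6,"s3b.png")
s=telemetry.observe();print(s["position"],s["tool_rot"])
```

```text
[0.48616747 0.2355329  0.21993322] [-3.14153639e+00 -6.85439932e-04 -3.03774334e+00]
```

View pics/t3.png

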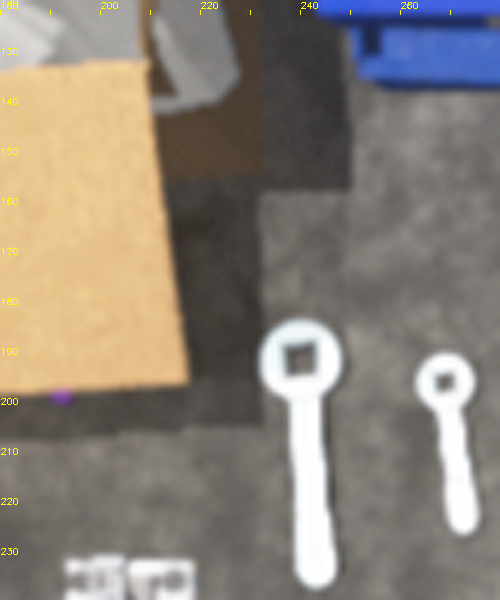

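View pics/s3.png

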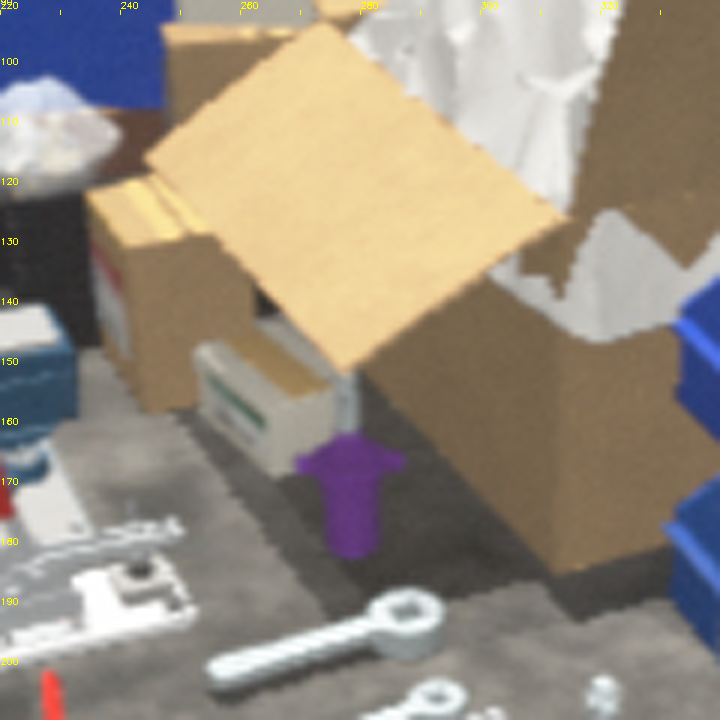

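View pics/w1c.png

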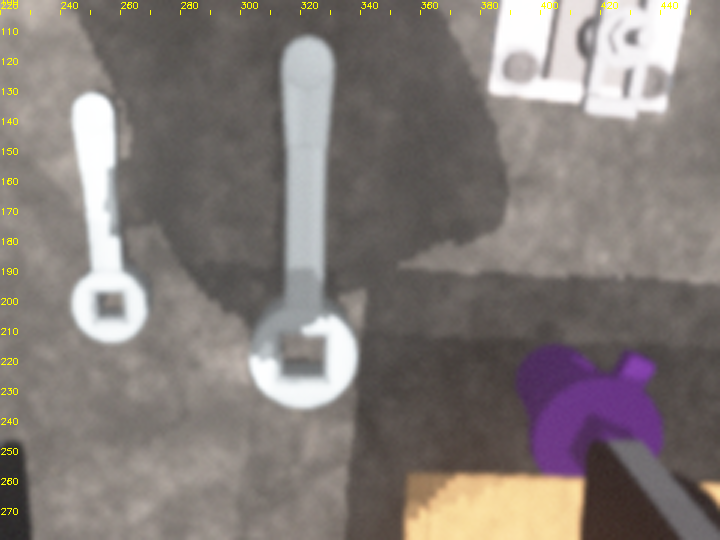

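View pics/s3b.png

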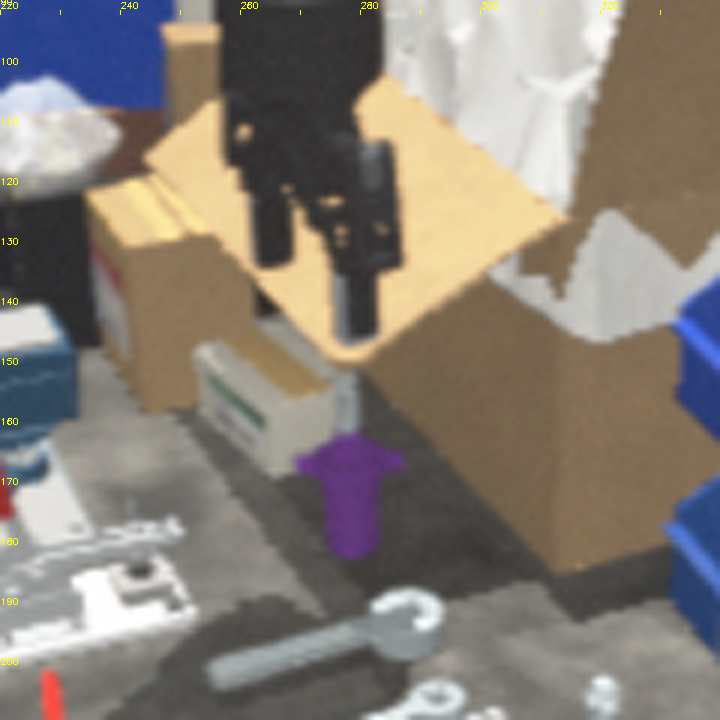

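Run:
```python
from h import *
c=cams.get_calibration("top");s=cams.get_calibration("side");w=cams.get_calibration("wrist")
print("flap",tri([c,s],[(217,196.5),(276.5,151.5)]))
g=cams.grab_frame("wrist");np.save("w2.npy",w);cv2.imwrite("pics/w2.png",g)
crop(g,270,100,370,240,5,"w2c.png");crop(g,0,150,200,270,4,"w2v.png")
```

```text
flap [0.50675573 0.25862026 0.16139791]
```

View pics/w2c.png

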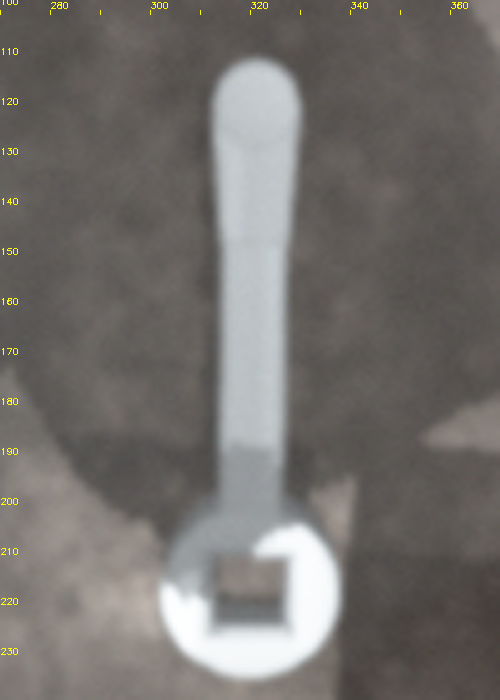

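View pics/w2v.png

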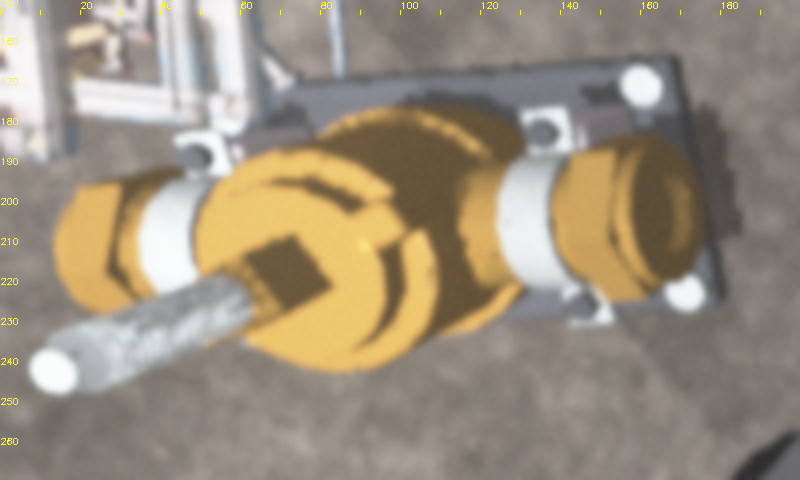

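Run:
```python
from h import *
w=np.load("w2.npy",allow_pickle=True).item();c=cams.get_calibration("top");s=cams.get_calibration("side")
h=back(w,[[320.2,217.2]],.02)[0];e=back(w,[[321.3,111.5]],.0185)[0]
print("hub",h,"end",e,np.linalg.norm(e-h),np.arctan2(*(e-h)[1::-1]))
print("top hub",back(c,[[240,191.7]],.02),"tri",tri([c,w],[(240,191.7),(320.2,217.2)]))
p=back(w,[[320.7,150],[320.3,185]],.019);print(p,np.arctan2(*(p[0]-p[1])[1::-1]))
print("flap",tri([c,s,w],[(217,196.5),(276.5,151.5),(355,258)]))
print("stud tip",back(w,[[13,242.5]],.13),tri([c,s,w],[(331.5,184.5),(320.5,203.5),(13,242.5)]))
print("plate corners",back(w,[[167,164],[180,225]],.006))
print("lug",back(w,[[98,203]],.073), "plug sq top corners",back(w,[[72.5,208.3],[82.5,221.2]],.073+.0))
```

```text
hub [0.5294266  0.23793852 0.02      ] end [0.41636855 0.22732257 0.0185    ] 0.11356527287617946 -3.0479689681423383
top hub [[0.53077451 0.23662013 0.02      ]] tri [0.53150346 0.23801743 0.01348903]
[[0.45533541 0.2307699  0.019     ]
 [0.49301969 0.23426226 0.019     ]] -3.0491822986375947
flap [0.5071115  0.25889366 0.16152862]
stud tip [[0.53719666 0.00505016 0.13      ]] [0.53690311 0.00640098 0.12993314]
plate corners [[0.48993363 0.06244804 0.006     ]
 [0.56088347 0.07566674 0.006     ]]
lug [[0.51948355 0.03064166 0.073     ]] plug sq top corners [[0.52715047 0.00663822 0.073     ]
 [0.53904085 0.01462094 0.073     ]]
```

```bash
cat >> h.py <<'E'
def tgt(psi,tilt): return Ro.from_euler('z',psi)*Ro.from_euler('x',np.pi)*Ro.from_euler('y',tilt)
def rel2(pos,R1,R0=None,p0=None):
    s=telemetry.observe();R0=R0 or Ro.from_euler('xyz',s["tool_rot"]);p0=s["position"] if p0 is None else p0
    print("shift",np.round(R0.inv().apply(np.array(pos)-p0)/.15,4),"turn",np.round((R0.inv()*R1).as_rotvec()/(np.pi/4),4))
E
python3 - <<'E'
from h import *
rel2([.46,.2325,.16],tgt(-3.048,-.26))
rel2([.4765,.2325,.0215],tgt(-3.048,-.26))
rel2([.4765,.2325,.0215],tgt(-3.048,-.26),tgt(-3.048,-.26),[.46,.2325,.16])
E
```

```text
shift [ 0.1757 -0.0045  0.4011] turn [ 0.001  -0.3315  0.0062]
shift [ 0.066  -0.0155  1.3244] turn [ 0.001  -0.3315  0.0062]
shift [ 0.1315 -0.0103  0.9205] turn [0. 0. 0.]
```

Request:
arm_command(deltas=[[0, 0.12, 0, 0.2, 0, -0.2, 0.006], [0, 0.176, -0.005, 0.4, 0, -0.331, 0.006], [0, 0.176, -0.005, 0.4, 0, -0.331, 0.006]])

```text
clock: 1.8
position: [0.4571, 0.2328, 0.1588]
tool_rot: [-3.141, 0.258, -3.045]
force: [0.6, 0.3, -0.0]
grip_width: 0.043
```

Run:
```python
from h import *
print(telemetry.observe()["grip_width"])
rel2([.4765,.2325,.022],tgt(-3.048,-.26))
w=cams.get_calibration("wrist");g=cams.grab_frame("wrist");np.save("w3.npy",w);cv2.imwrite("pics/w3.png",g)
print(proj(w,[[.530,.2375,.02],[.4173,.2268,.0185]]))
```

```text
0.04302531952621834
shift [ 0.108  -0.0141  0.9145] turn [ 0.0008 -0.0026  0.004 ]
[[319.72447043 224.68165703]
 [319.73509403 104.1069438 ]]
```

View pics/w3.png

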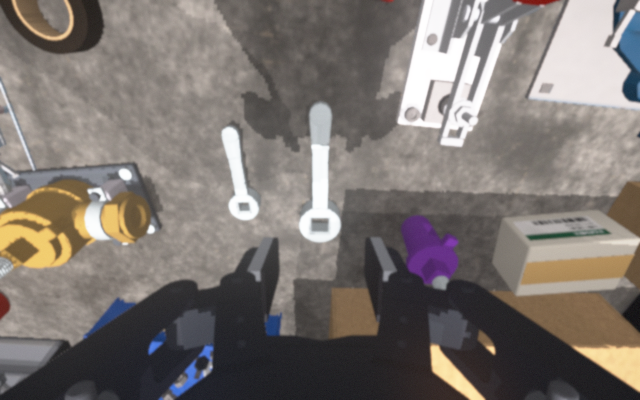

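Request:
arm_command(deltas=[[-0.2, 0.04, -0.01, 0.4, 0, 0, 0], [-0.2, 0.08, -0.014, 0.75, 0, 0, 0], [-0.2, 0.108, -0.014, 0.88, 0, -0.002, 0.004], [-0.2, 0.108, -0.014, 0.915, 0, -0.002, 0.004], [-0.2, 0.108, -0.014, 0.915, 0, -0.002, 0.004]])

```text
clock: 2.48
position: [0.482, 0.2322, 0.0232]
tool_rot: [3.14, 0.264, -3.052]
force: [0.5, 0.3, 0.6]
grip_width: 0.034
```

Run:
```python
from h import *
rel2([.4765,.2325,.022],tgt(-3.048,-.26))
w=cams.get_calibration("wrist");g=cams.grab_frame("wrist");cv2.imwrite("pics/w4.png",g)
s=cams.grab_frame("side");crop(s,220,110,340,210,6,"s4.png")
```

```text
shift [ 0.0373  0.005  -0.002 ] turn [ 0.0002  0.0049 -0.0053]
```

View pics/w4.png

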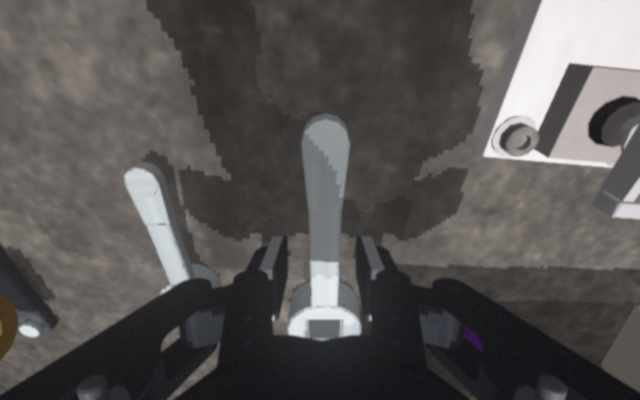

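View pics/s4.png

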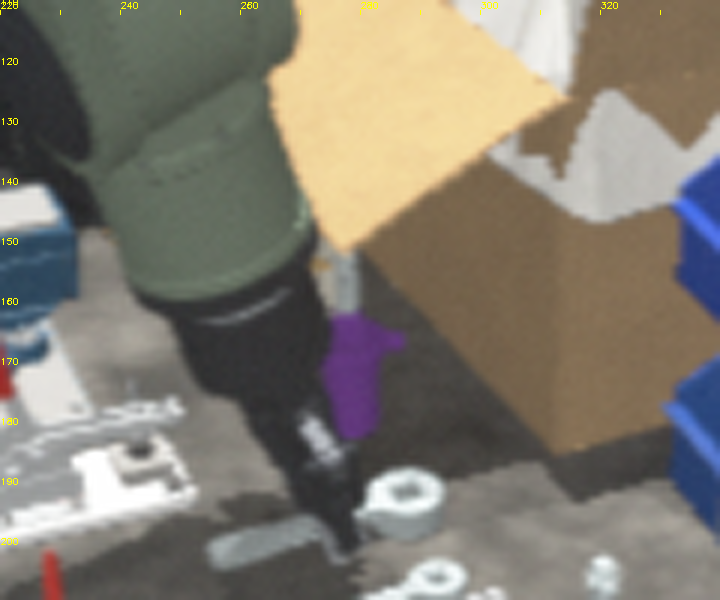

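Request:
arm_command(deltas=[[-1, 0, 0, 0, 0, 0, 0], [-1, 0, 0, 0, 0, 0, 0], [-1, 0, 0, 0, 0, 0, 0], [-1, 0, 0, 0, 0, 0, 0]], newtons=60)

```text
clock: 3.08
position: [0.4804, 0.2325, 0.024]
tool_rot: [3.14, 0.263, -3.048]
force: [3.9, -0.9, 5.2]
grip_width: 0.0115
```

Run:
```python
from h import *
s=telemetry.observe();print(s["position"],s["tool_rot"],s["force"],s["qpos"])
w=cams.get_calibration("wrist");g=cams.grab_frame("wrist");cv2.imwrite("pics/w5.png",g)
crop(g,260,90,400,350,2,"w5c.png")
print(proj(w,[[.4173,.2268,.0185]]))
```

```text
[0.48037135 0.23251007 0.02399301] [ 3.14010904  0.26292356 -3.04821411] [ 3.87121824 -0.87523037  5.15529874] [-0.61106743  0.6903891  -0.03820528  2.16738167  1.22930465  0.1678315
 -0.18012015]
[[323.86593459 124.97543514]]
```

View pics/w5.png

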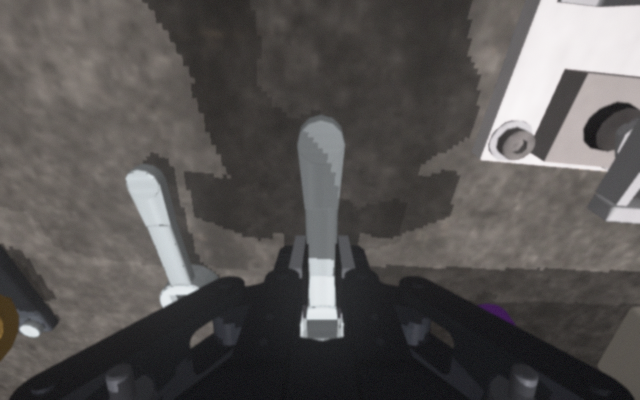

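Run:
```python
from h import *
rel2([.47,.2305,.135],tgt(-3.048,-.26))
rel2([.47,.22,.20],tgt(-2.9,-.26))
```

```text
shift [-0.1247 -0.0056 -0.7331] turn [ 0.0018  0.0037 -0.0003]
shift [-0.231  -0.0747 -1.1534] turn [-0.0469  0.0038 -0.1823]
```

Request:
arm_command(deltas=[[-1, -0.03, 0, -0.15, 0, 0, 0], [-1, -0.08, 0, -0.45, 0, 0, 0], [-1, -0.125, -0.006, -0.73, 0, 0, 0], [-1, -0.125, -0.006, -0.73, 0, 0, 0]])

```text
clock: 3.62
position: [0.4702, 0.2306, 0.1364]
tool_rot: [3.138, 0.265, -3.049]
force: [0.4, -0.9, -2.6]
grip_width: 0.012
```

Run:
```python
from h import *
s=telemetry.observe();print(s["position"],s["tool_rot"],s["force"],s["moment"],s["qpos"],s["grip_width"])
w=cams.get_calibration("wrist");g=cams.grab_frame("wrist");cv2.imwrite("pics/w6.png",g);np.save("w6.npy",w)
crop(cams.grab_frame("side"),200,60,360,180,5,"s6.png")
```

```text
[0.47021074 0.23062208 0.13641003] [ 3.13813181  0.26459077 -3.04902299] [ 0.4250758  -0.89136054 -2.57445282] [-0.03137383  0.49133956  0.01728476] [-0.32643372  0.46954613 -0.41057326  2.14146317  0.7967812   0.4602444
  0.28330333] 0.012015860404976741
```

View pics/w6.png

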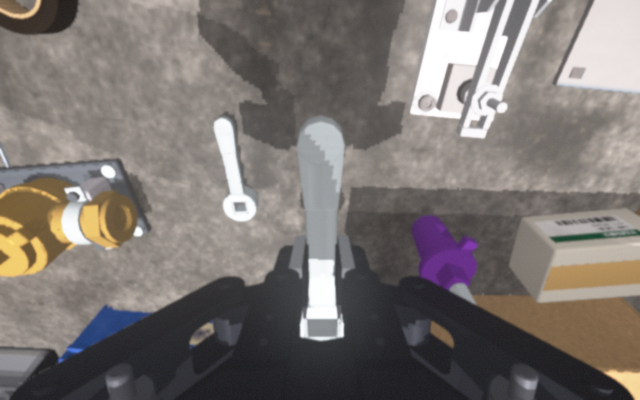

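View pics/s6.png

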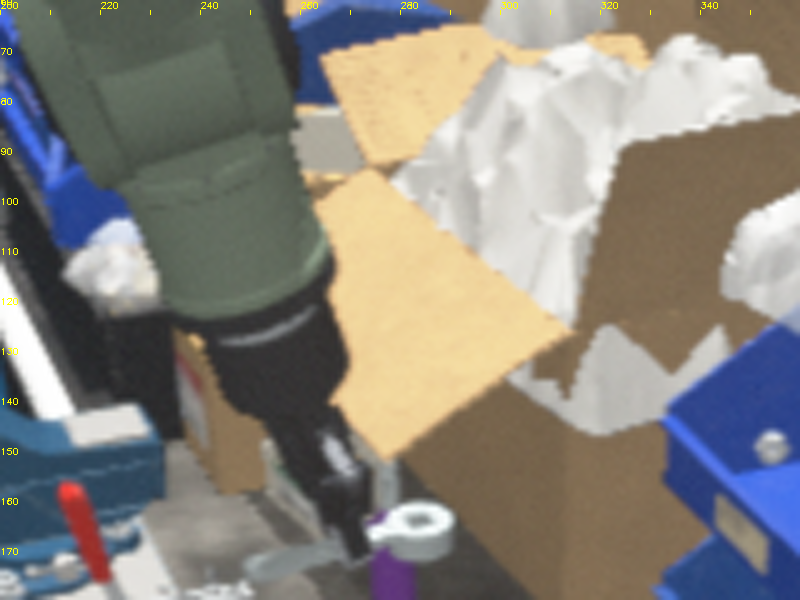

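Run:
```python
from h import *
g=cv2.imread("pics/w6.png");crop(g,280,100,380,360,3,"w6c.png")
```

```text
(no output)
```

View pics/w6c.png

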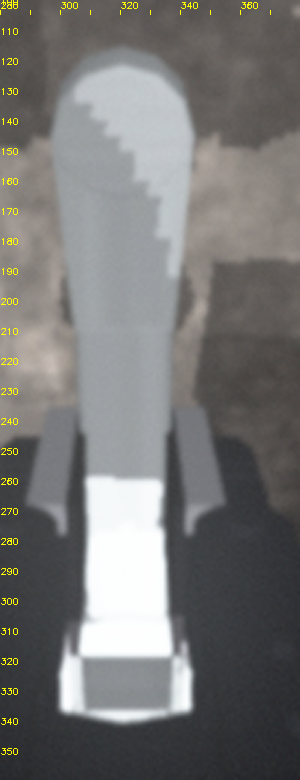

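Run:
```python
from h import *
w=np.load("w6.npy",allow_pickle=True).item()
e=back(w,[[320.5,121]],.1314)[0];k=back(w,[[319.8,318.5]],.1324)[0]
for px in ([[307,220],[334,220]]): print(back(w,[px],.1314))
print(e,k,np.linalg.norm((e-k)[:2]),np.arctan2(*(e-k)[1::-1]))
p=np.array([.47021,.23062,.13641]);u=np.array([np.cos(-3.049),np.sin(-3.049),0])
print("hub from end",e-.115*u,"hub from hole",k-.0095*u)
R6=Ro.from_euler('xyz',[3.13813,.26459,-3.04902])
print("grasp-time est shifted", np.array([.530,.2375,.010])+p-np.array([.48037,.23251,.02399]))
h=(e-.115*u);h[2]=.1224;print("hub in tool",R6.inv().apply(h-p))
```

```text
[[0.44886014 0.22176713 0.1314    ]]
[[0.4477932  0.23331368 0.1314    ]]
[0.405651   0.22357549 0.1314    ] [0.51034204 0.23292737 0.1324    ] 0.10510790856399077 -3.0525007869919523
hub from end [0.52015838 0.23420844 0.1314    ] hub from hole [0.51980135 0.23380574 0.1324    ]
grasp-time est shifted [0.51984 0.23561 0.12242]
hub in tool [-0.04466011 -0.00113633  0.02661167]
```

Run:
```python
from h import *
rel2([.47,.10,.205],tgt(-3.05,-.26))
```

```text
shift [-0.0481 -0.8625 -0.4804] turn [0.0023 0.0018 0.002 ]
```

Request:
arm_command(deltas=[[-1, -0.03, -0.2, -0.3, 0, 0, 0], [-1, -0.048, -0.55, -0.48, 0, 0, 0], [-1, -0.048, -0.86, -0.48, 0, 0, 0], [-1, -0.048, -0.86, -0.48, 0, 0, 0], [-1, -0.048, -0.86, -0.48, 0, 0, 0]])

```text
clock: 4.35
position: [0.4698, 0.1011, 0.2043]
tool_rot: [3.14, 0.26, -3.048]
force: [-0.3, -0.2, -2.1]
grip_width: 0.0122
```

Run:
```python
from h import *
s=telemetry.observe();print(s["position"],s["tool_rot"],s["qpos"])
w=cams.get_calibration("wrist");g=cams.grab_frame("wrist");cv2.imwrite("pics/w7.png",g);np.save("w7.npy",w)
print(proj(w,[[.537,.006,.13],[.537,.006,.073]]))
t=cams.grab_frame("top");cv2.imwrite("pics/t7.png",t);crop(t,290,150,380,220,8,"t7c.png")
```

```text
[0.46982737 0.10110985 0.20425243] [ 3.1399007   0.25991473 -3.04783608] [ 0.0962969   0.29313048 -0.56422653  2.18854892  0.50728364  0.50712459
  0.81347836]
[[188.32379379 256.7155271 ]
 [211.55908631 215.43705258]]
```

View pics/w7.png

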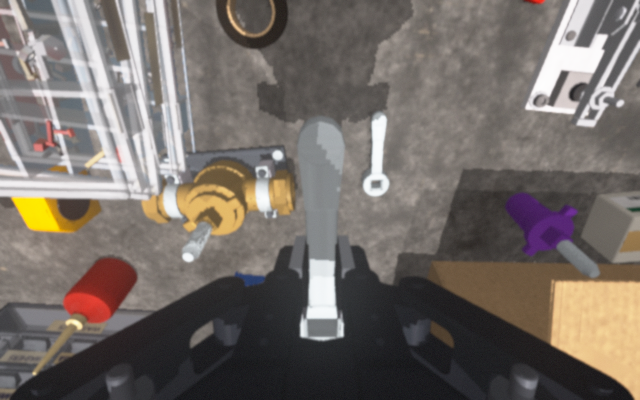

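View pics/t7c.png

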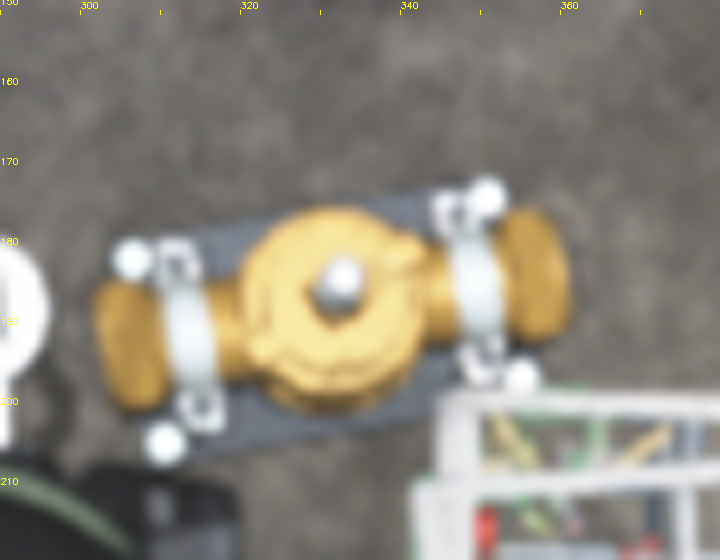

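Run:
```python
from h import *
g=cv2.imread("pics/w7.png");crop(g,140,140,300,270,5,"w7c.png")
```

```text
(no output)
```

View pics/w7c.png

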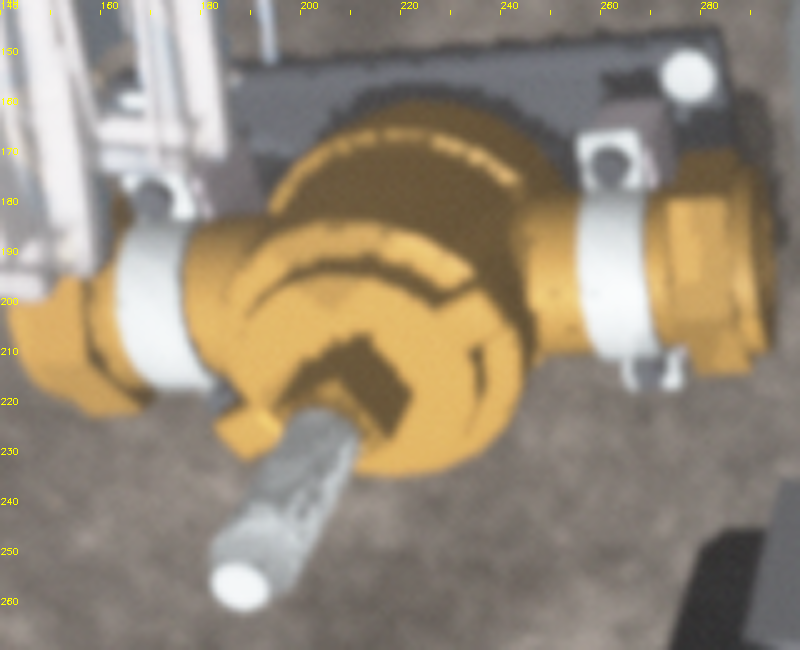

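```bash
cat > ov.py <<'E'
from h import *
def model(x,y,zt,yaw):
    # zt: z of plug foot ; returns polylines
    P=[]
    a=np.linspace(0,2*np.pi,60)
    P.append(np.c_[.022*np.cos(a),.022*np.sin(a),0*a+.060])
    for sg in(1,-1): P.append(np.array([[sg*.0214,-.005,.06],[sg*.031,-.005,.06],[sg*.031,.005,.06],[sg*.0214,.005,.06]]))
    q=.0075
    for z in(.060,.0775): P.append(np.array([[q,q,z],[q,-q,z],[-q,-q,z],[-q,q,z],[q,q,z]]))
    P.append(np.c_[.0065*np.cos(a),.0065*np.sin(a),0*a+.113])
    R=Ro.from_euler('z',yaw)
    return [R.apply(p)+[x,y,zt] for p in P]
def overlay(img,c,polys,x0,y0,x1,y1,s,name):
    o=cv2.resize(img[y0:y1,x0:x1],None,fx=s,fy=s,interpolation=cv2.INTER_CUBIC)
    for p in polys:
        u=(proj(c,p)-[x0,y0]+.5)*s-.5
        cv2.polylines(o,[np.round(u).astype(np.int32)],False,(255,0,255),1,cv2.LINE_AA)
    cv2.imwrite("pics/"+name,o)
E
python3 - <<'E'
from ov import *
w=np.load("w7.npy",allow_pickle=True).item();g=cv2.imread("pics/w7.png");t=cv2.imread("pics/t7.png")
m=model(.537,.006,.013,2.17)
overlay(g,w,m,160,160,280,270,6,"o7w.png")
overlay(t,cams.get_calibration("top"),m,300,160,365,215,10,"o7t.png")
E
```

```text
(no output)
```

View pics/o7w.png

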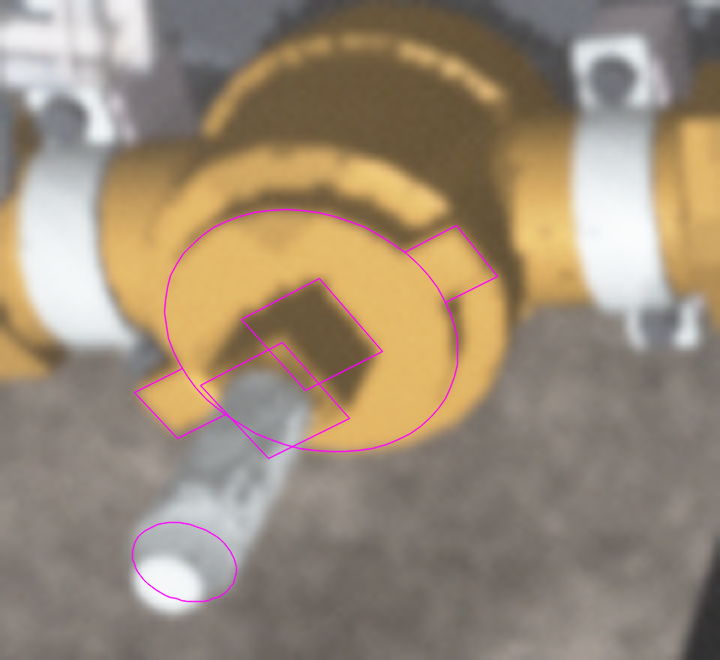

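View pics/o7t.png

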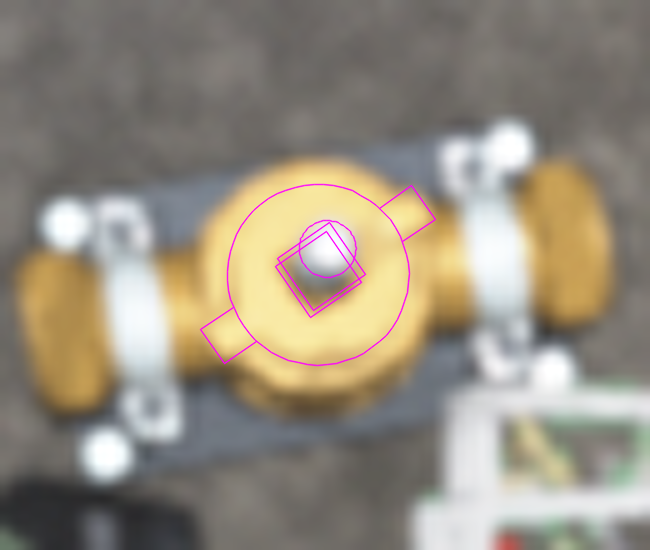

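Run:
```python
from h import *
print([np.round(tgt(p,-.263).as_euler('xyz'),3) for p in(2.8,2.17)])
rel2([.49,.075,.205],tgt(2.6,-.263))
```

```text
[array([3.142, 0.263, 2.8  ]), array([3.142, 0.263, 2.17 ])]
shift [-0.1136 -0.1921  0.0269] turn [ 0.2121 -0.004   0.7837]
```

Request:
arm_command(deltas=[[-1, -0.04, -0.07, 0.01, 0.065, 0, 0.24], [-1, -0.08, -0.13, 0.02, 0.13, 0, 0.48], [-1, -0.114, -0.192, 0.027, 0.212, -0.004, 0.784], [-1, -0.114, -0.192, 0.027, 0.212, -0.004, 0.784]])

```text
clock: 4.95
position: [0.4905, 0.0751, 0.2053]
tool_rot: [3.141, 0.264, 2.596]
force: [-0.7, 0.4, -2.0]
grip_width: 0.0123
```

Run:
```python
from h import *
rel2([.5098,.0479,.178],tgt(2.17,-.263))
```

```text
shift [-0.1495 -0.0882  0.2286] turn [0.1416 0.0012 0.5235]
```

Request:
arm_command(deltas=[[-1, -0.05, -0.03, 0.05, 0.05, 0, 0.18], [-1, -0.11, -0.07, 0.1, 0.1, 0, 0.36], [-1, -0.15, -0.088, 0.17, 0.142, 0, 0.524], [-1, -0.15, -0.088, 0.229, 0.142, 0, 0.524], [-1, -0.15, -0.088, 0.229, 0.142, 0, 0.524]])

```text
clock: 5.58
position: [0.5092, 0.0474, 0.1776]
tool_rot: [-3.14, 0.263, 2.176]
force: [0.2, 0.4, -1.2]
grip_width: 0.012
```

Run:
```python
from ov import *
s=telemetry.observe();print(s["position"],s["tool_rot"],s["qpos"],s["grip_width"])
rel2([.5098,.0479,.178],tgt(2.17,-.263))
w=cams.get_calibration("wrist");g=cams.grab_frame("wrist");cv2.imwrite("pics/w8.png",g);np.save("w8.npy",w)
crop(cams.grab_frame("side"),260,120,380,240,6,"s8.png")
t=cams.grab_frame("top");cv2.imwrite("pics/t8.png",t);crop(t,280,140,390,240,7,"t8c.png")
```

```text
[0.50924353 0.04737169 0.17757238] [-3.14031062  0.26327347  2.17622188] [-0.18631308  0.41547078 -0.22786088  2.0486488   0.55263767  0.70897682
 -0.21551607] 0.012044021352798794
shift [ 0.      0.0051 -0.003 ] turn [0.0004 0.0004 0.0076]
```

View pics/w8.png

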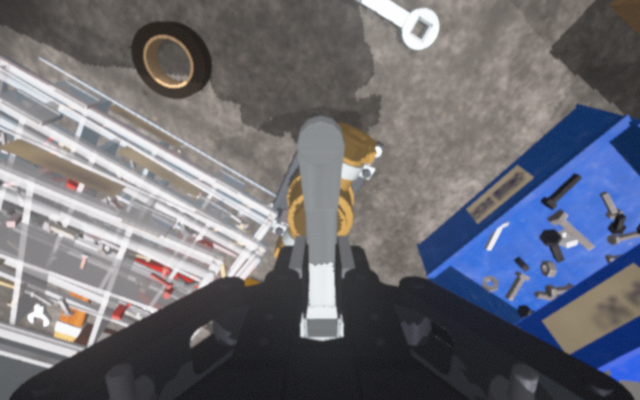

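View pics/s8.png

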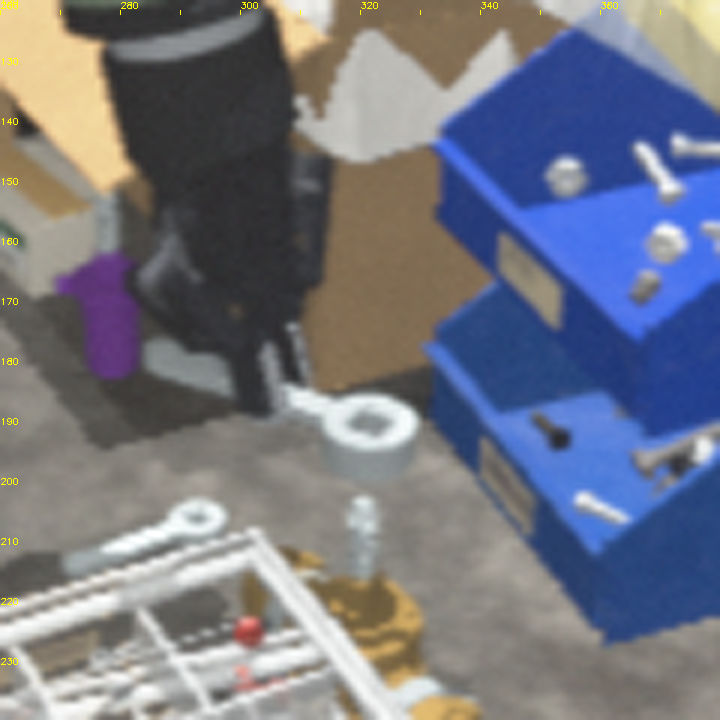

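View pics/t8c.png

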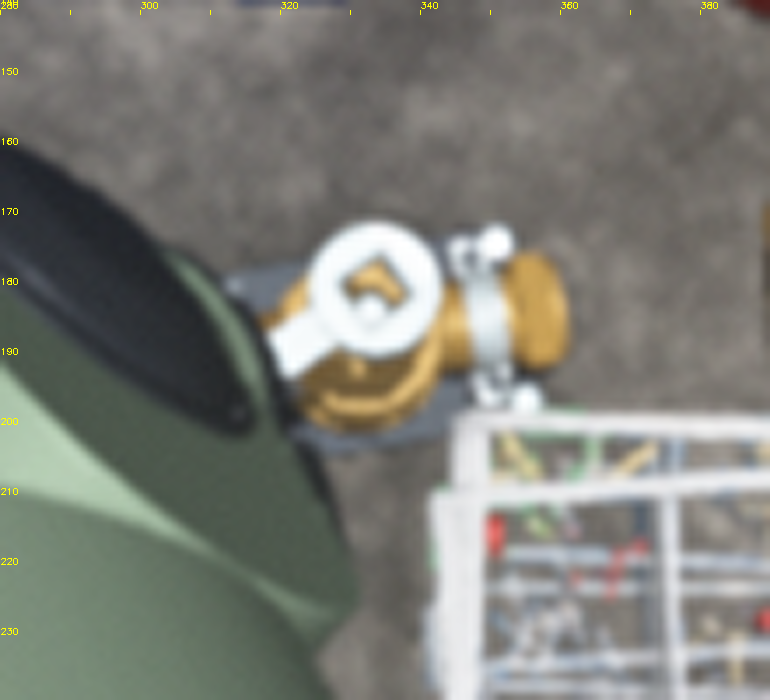

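Run:
```python
from h import *
c=cams.get_calibration("top");s=cams.get_calibration("side")
print("hub",back(c,[[333.6,181.1]],.1736),tri([c,s],[(333.6,181.1),(321.7,190.5)]))
print("stud",back(c,[[332.9,184.0]],.129),tri([c,s],[(332.9,184),(320.3,203.4)]))
```

```text
hub [[0.5385543  0.00515155 0.1736    ]] [0.53907324 0.00495513 0.17108879]
stud [[0.53754946 0.00467265 0.129     ]] [0.5370133  0.00487763 0.13041962]
```

Run:
```python
from h import *
rel2([.5087,.0474,.120],tgt(2.17,-.263))
```

```text
shift [ 0.1076 -0.0034  0.3758] turn [0.0016 0.0011 0.0043]
```

Request:
arm_command(deltas=[[-1, 0.02, 0, 0.07, 0, 0, 0.004], [-1, 0.05, -0.002, 0.18, 0, 0, 0.004], [-1, 0.08, -0.003, 0.28, 0.001, 0, 0.004], [-1, 0.108, -0.003, 0.376, 0.001, 0, 0.004], [-1, 0.108, -0.003, 0.376, 0.001, 0, 0.004]])

```text
clock: 6.35
position: [0.5082, 0.0471, 0.1184]
tool_rot: [-3.14, 0.263, 2.169]
force: [0.1, 0.1, -1.5]
grip_width: 0.0119
```

Run:
```python
from ov import *
s=telemetry.observe();print(s["position"],s["tool_rot"],s["force"],s["moment"],s["grip_width"])
w=cams.get_calibration("wrist");g=cams.grab_frame("wrist");cv2.imwrite("pics/w9.png",g);np.save("w9.npy",w);crop(g,260,90,400,350,3,"w9c.png")
crop(cams.grab_frame("side"),280,160,360,250,8,"s9.png")
t=cams.grab_frame("top");crop(t,300,150,370,220,9,"t9c.png")
```

```text
[0.50823948 0.04711554 0.11841922] [-3.13963346  0.263303    2.16929041] [ 0.0724665   0.12020846 -1.48657194] [0.32608384 0.30320796 0.02999221] 0.011900885205276324
```

View pics/t9c.png

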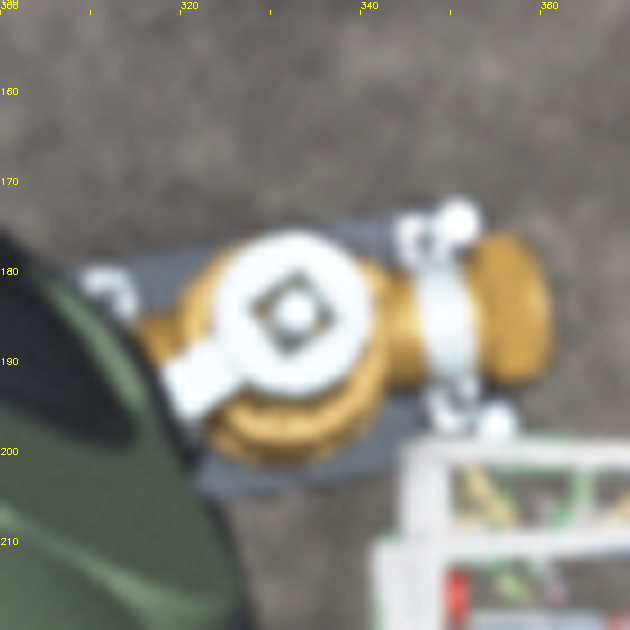

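View pics/s9.png

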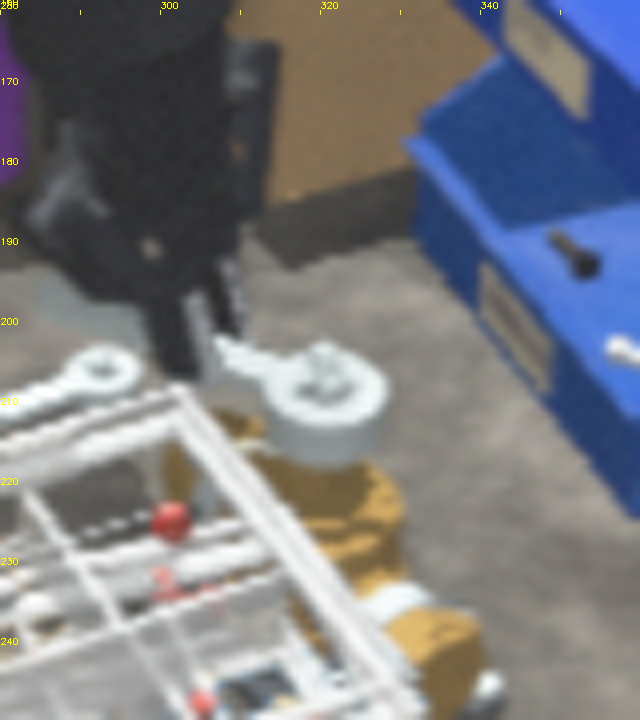

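View pics/w9c.png

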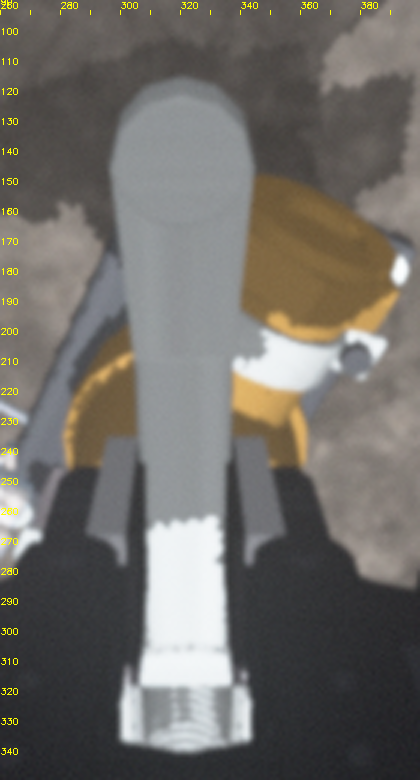

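Run:
```python
from h import *
c=cams.get_calibration("top")
print("hub",back(c,[[332.55,184.7]],.1144))
print("stud",back(c,[[333.1,184.7]],.129))
rel2([.5082,.0471,.096],tgt(2.17,-.263))
```

```text
hub [[0.53765532 0.00482871 0.1144    ]]
stud [[0.53594684 0.00422395 0.129     ]]
shift [ 0.0446 -0.0053  0.154 ] turn [ 0.0003  0.0014 -0.0023]
```

Run:
```python
from h import *
rel2([.5076,.0469,.107],tgt(2.17,-.263))
rel2([.5076,.0469,.097],tgt(2.17,-.263))
```

```text
shift [ 0.0265 -0.0094  0.0829] turn [ 0.0003  0.0014 -0.0023]
shift [ 0.0439 -0.0094  0.1473] turn [ 0.0003  0.0014 -0.0023]
```

Request:
arm_command(deltas=[[-1, 0.01, -0.009, 0.03, 0, 0, 0], [-1, 0.017, -0.009, 0.055, 0, 0, 0], [-1, 0.0265, -0.009, 0.083, 0, 0, 0], [-1, 0.0265, -0.009, 0.083, 0, 0, 0]])

```text
clock: 7.0
position: [0.5073, 0.0469, 0.1064]
tool_rot: [-3.141, 0.264, 2.168]
force: [0.3, -0.4, -0.9]
grip_width: 0.0121
```

Request:
arm_command(deltas=[[-1, 0.007, 0, 0.025, 0, 0, 0], [-1, 0.014, 0, 0.05, 0, 0, 0], [-1, 0.0165, 0, 0.06, 0, 0, 0], [-1, 0.0165, 0, 0.06, 0, 0, 0]])

```text
clock: 7.5
position: [0.5074, 0.0469, 0.0974]
tool_rot: [3.141, 0.264, 2.168]
force: [-1.4, 0.8, 0.2]
grip_width: 0.0119
```

Run:
```python
from ov import *
s=telemetry.observe();print(s["position"],s["tool_rot"],s["force"],s["moment"],s["grip_width"])
g=cams.grab_frame("wrist");crop(g,260,90,400,350,3,"w10c.png")
crop(cams.grab_frame("side"),280,160,360,250,8,"s10.png")
t=cams.grab_frame("top");crop(t,300,150,370,220,9,"t10c.png")
```

```text
[0.50737598 0.04690792 0.09741098] [3.14139281 0.26398678 2.16822759] [-1.39172149  0.79343314  0.23615072] [ 0.25331987  0.49528721 -0.12808122] 0.011872994911337462
```

View pics/s10.png

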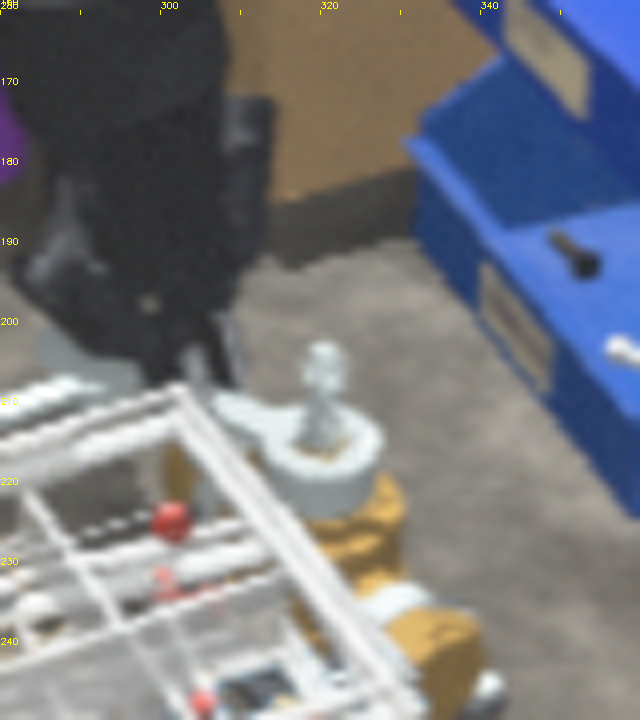

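View pics/t10c.png

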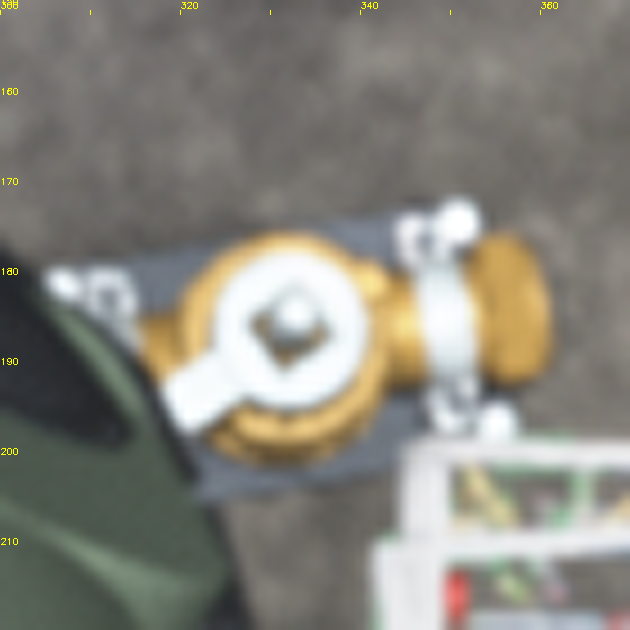

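Request:
arm_command(deltas=[[-1, 0.004, 0, 0.013, 0, 0, 0], [-1, 0.006, 0, 0.022, 0, 0, 0], [-1, 0.006, 0, 0.022, 0, 0, 0]])

```text
clock: 8.02
position: [0.5077, 0.0477, 0.0947]
tool_rot: [3.14, 0.264, 2.169]
force: [-9.0, 7.3, 21.5]
grip_width: 0.0121
```

Request:
arm_command(deltas=[[-1, -0.002, 0, -0.008, 0, 0, 0], [-0.5, -0.002, 0, -0.008, 0, 0, 0], [-0.3, -0.002, 0, -0.008, 0, 0, 0], [-0.2, -0.002, 0, -0.008, 0, 0, 0], [-0.2, -0.002, 0, -0.008, 0, 0, 0]])

```text
clock: 8.65
position: [0.5074, 0.0469, 0.0952]
tool_rot: [3.141, 0.264, 2.168]
force: [-0.4, 0.4, 0.1]
grip_width: 0.0344
```

Run:
```python
from ov import *
s=telemetry.observe();print(s["position"],s["tool_rot"],s["force"],s["qpos"],s["grip_width"])
rel2([.4950,.066,.16],tgt(2.17,-.263))
g=cams.grab_frame("wrist");crop(g,260,90,400,350,3,"w11c.png")
crop(cams.grab_frame("side"),280,160,360,250,8,"s11.png")
```

```text
[0.50743781 0.04686129 0.09517268] [3.14127488 0.2639437  2.16809961] [-0.38193887  0.38056121  0.14406769] [-0.25833045  0.55790416 -0.14087626  2.10603094  0.69944268  0.53031325
 -0.39625916] 0.03444126927538187
shift [ 0.0341  0.0033 -0.4569] turn [-0.0002  0.0012 -0.0023]
```

View pics/s11.png

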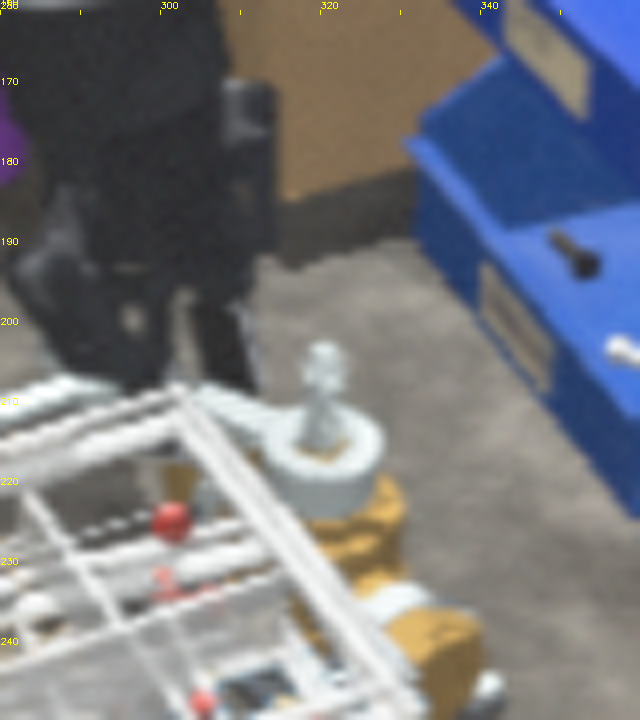

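View pics/w11c.png

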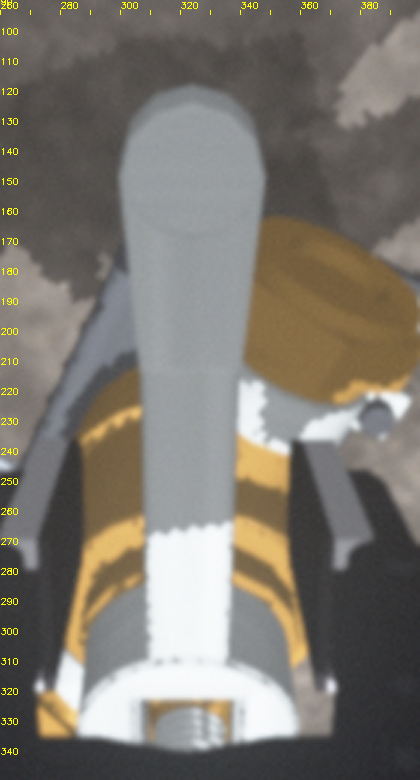

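Request:
arm_command(deltas=[[-0.2, 0.01, 0, -0.1, 0, 0, 0], [-0.2, 0.02, 0, -0.4, 0, 0, 0], [-0.2, 0.02, 0, -0.75, 0, 0, 0], [-0.2, 0.02, 0, -0.75, 0, 0, 0]])

```text
clock: 9.25
position: [0.4901, 0.0752, 0.2072]
tool_rot: [3.135, 0.265, 2.168]
force: [0.5, -0.0, -0.8]
grip_width: 0.0339
```

Run:
```python
from ov import *
s=telemetry.observe();print(s["position"],s["tool_rot"],s["qpos"],s["grip_width"])
rel2([.52,.035,.215],tgt(2.75,0))
w=cams.get_calibration("wrist");g=cams.grab_frame("wrist");np.save("w12.npy",w);cv2.imwrite("pics/w12.png",g)
t=cams.grab_frame("top");cv2.imwrite("pics/t12.png",t);crop(t,290,140,380,220,8,"t12c.png")
```

```text
[0.49006103 0.07516841 0.20717762] [3.13499809 0.26504593 2.16784462] [-0.22758774  0.35209311 -0.25947857  2.05211831  0.51304204  0.775018
 -0.24730747] 0.03387621908810126
shift [-0.3357  0.0143  0.0372] turn [-0.0901  0.3303 -0.7357]
```

View pics/w12.png

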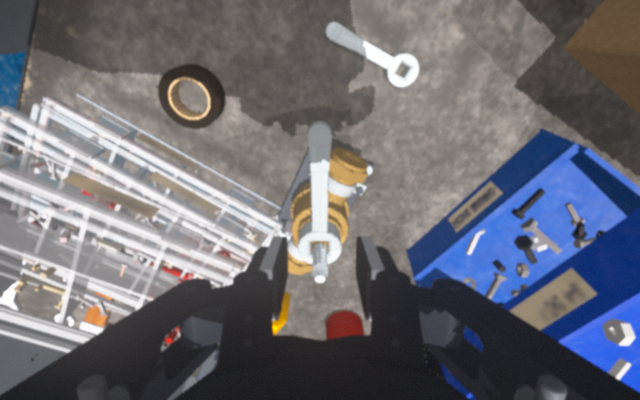

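View pics/t12c.png

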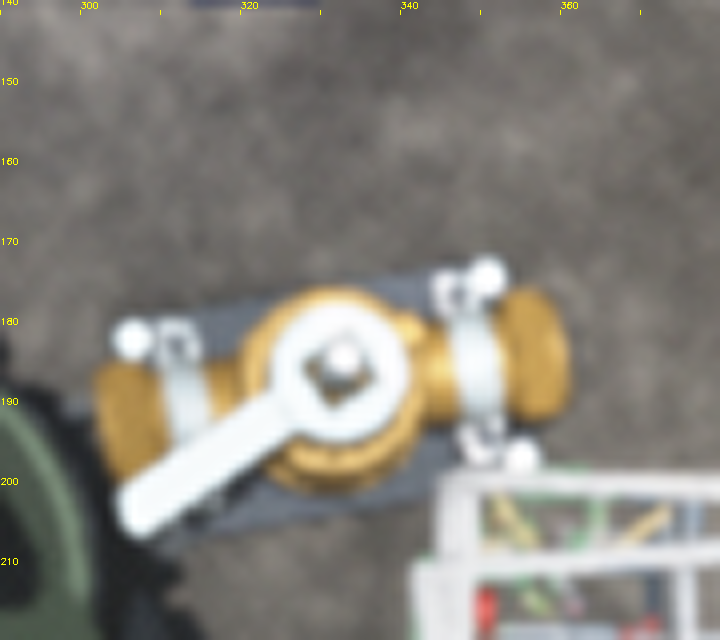

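Run:
```python
from ov import *
w=np.load("w12.npy",allow_pickle=True).item();g=cv2.imread("pics/w12.png");t=cv2.imread("pics/t12.png")
m=model(.537,.006,.013,2.17)
a=np.linspace(0,2*np.pi,60);U=np.array([-.564,.8258,0])
m=[m[-1],np.c_[.537+.02*np.cos(a),.006+.02*np.sin(a),0*a+.093],np.array([[.537,.006,.092],np.array([.537,.006,.092])+.115*U]),np.array([[.537,.006,.13]]*2)+np.array([[0,0,0],[.001,0,0]])]+m[1:3]
overlay(g,w,m,270,110,370,290,4,"o12w.png")
overlay(t,cams.get_calibration("top"),m,300,160,365,215,10,"o12t.png")
print(back(w,[[320,277.5]],.13))
```

```text
[[0.53678361 0.00636372 0.13      ]]
```

View pics/o12w.png

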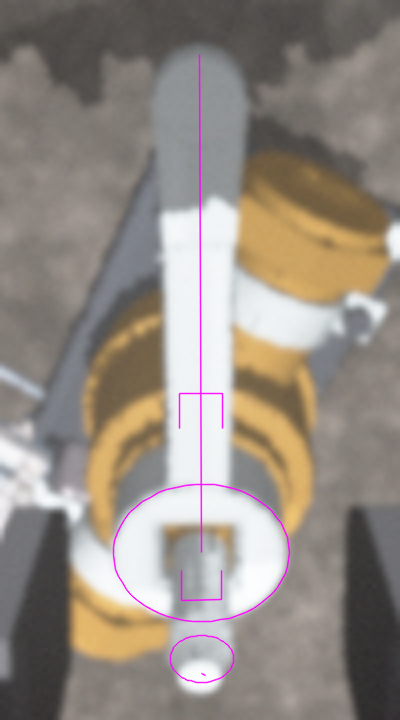

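View pics/o12t.png

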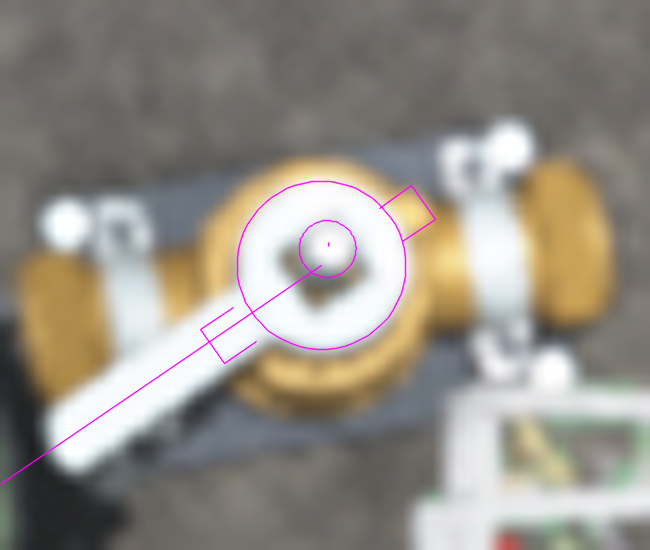

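Run:
```python
from ov import *
rel2([.5367,.006,.20],tgt(2.75,0))
```

```text
shift [-0.525   0.0077  0.1701] turn [-0.0957  0.3277 -0.7365]
```

Request:
arm_command(deltas=[[-0.2, -0.13, 0, 0.03, -0.02, 0.08, -0.18], [-0.2, -0.26, 0, 0.08, -0.05, 0.16, -0.36], [-0.2, -0.4, 0.005, 0.12, -0.07, 0.24, -0.55], [-0.2, -0.525, 0.0077, 0.17, -0.096, 0.328, -0.737], [-0.2, -0.525, 0.0077, 0.17, -0.096, 0.328, -0.737], [-0.2, -0.525, 0.0077, 0.17, -0.096, 0.328, -0.737]])

```text
clock: 10.1
position: [0.536, 0.0061, 0.1983]
tool_rot: [-3.14, -0.002, 2.748]
force: [-0.6, 0.7, 0.1]
grip_width: 0.0342
```

Run:
```python
from ov import *
s=telemetry.observe();print(s["position"],s["tool_rot"],s["qpos"],s["grip_width"])
rel2([.5367,.006,.115],tgt(2.75,0))
w=cams.get_calibration("wrist");g=cams.grab_frame("wrist");np.save("w13.npy",w);cv2.imwrite("pics/w13.png",g)
cv2.imwrite("pics/s13.png",cams.grab_frame("side"))
print(proj(w,[[.5367,.006,.13]]))
```

```text
[0.53604641 0.00605899 0.19825998] [-3.14025961e+00 -2.43944905e-03  2.74817164e+00] [ 0.22758548  0.47834843 -0.4695119   1.86514397  0.27676103  0.86536363
  0.79905524] 0.03421728872710444
shift [-0.0055  0.002   0.5551] turn [-0.0017 -0.0031 -0.0023]
[[322.21762827 219.0015024 ]]
```

View pics/w13.png

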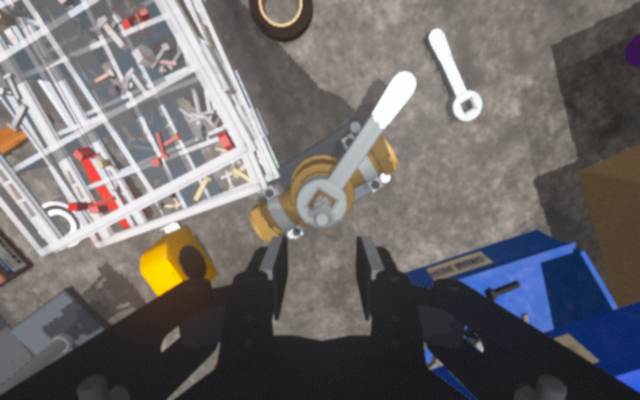

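View pics/s13.png

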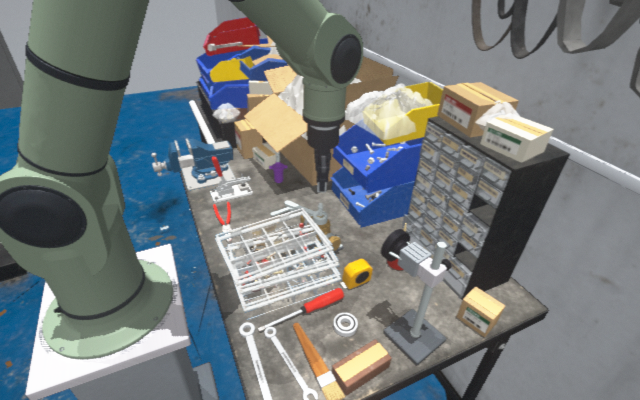

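Run:
```python
from ov import *
w=np.load("w13.npy",allow_pickle=True).item();g=cv2.imread("pics/w13.png")
m=model(.5367,.006,.013,2.17);a=np.linspace(0,2*np.pi,60)
m=[m[-1],np.c_[.537+.02*np.cos(a),.006+.02*np.sin(a),0*a+.093]]+m[1:3]
overlay(g,w,m,280,160,360,250,8,"o13.png")
s=cv2.imread("pics/s13.png");crop(s,280,160,360,250,8,"s13c.png")
```

```text
(no output)
```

View pics/o13.png

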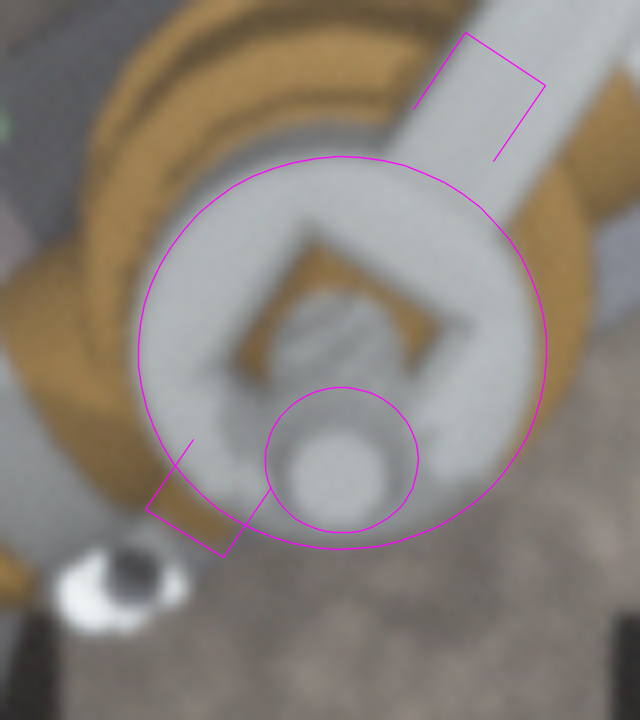

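View pics/s13c.png

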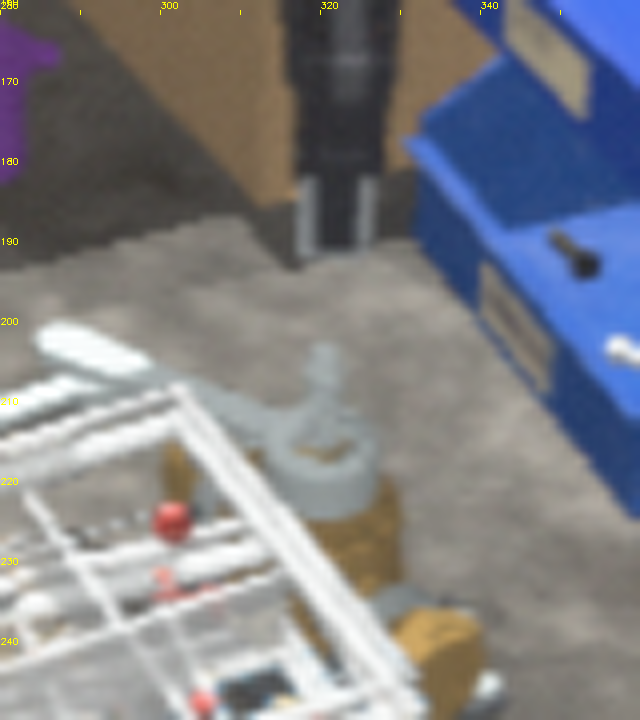

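Request:
arm_command(deltas=[[-0.2, 0, 0, 0.2, 0, 0, 0], [-0.2, -0.003, 0.001, 0.4, 0, -0.003, 0], [-0.2, -0.0055, 0.002, 0.52, 0, -0.003, 0], [-0.2, -0.0055, 0.002, 0.555, 0, -0.003, 0], [-0.2, -0.0055, 0.002, 0.555, 0, -0.003, 0]])

```text
clock: 10.82
position: [0.5377, 0.0061, 0.1161]
tool_rot: [-3.141, 0.001, 2.751]
force: [0.3, -0.3, -1.0]
grip_width: 0.0341
```

Run:
```python
from ov import *
s=telemetry.observe();print(s["position"],s["tool_rot"],s["force"])
g=cams.grab_frame("wrist");cv2.imwrite("pics/w14.png",g)
crop(cams.grab_frame("side"),280,150,360,240,8,"s14.png")
```

```text
[0.53767523 0.00608923 0.11614586] [-3.14099163e+00  1.42079308e-03  2.75053898e+00] [ 0.26364651 -0.31314926 -1.0475069 ]
```

View pics/w14.png

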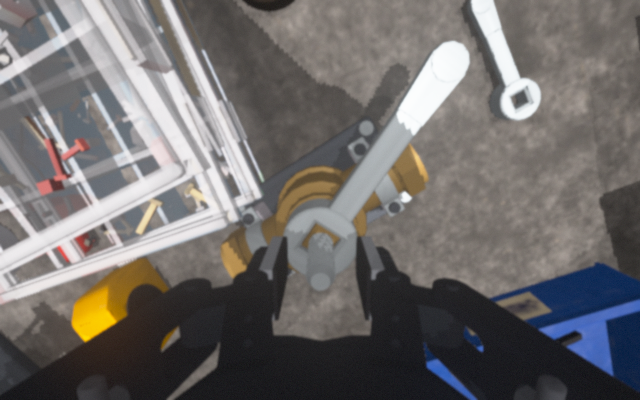

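View pics/s14.png

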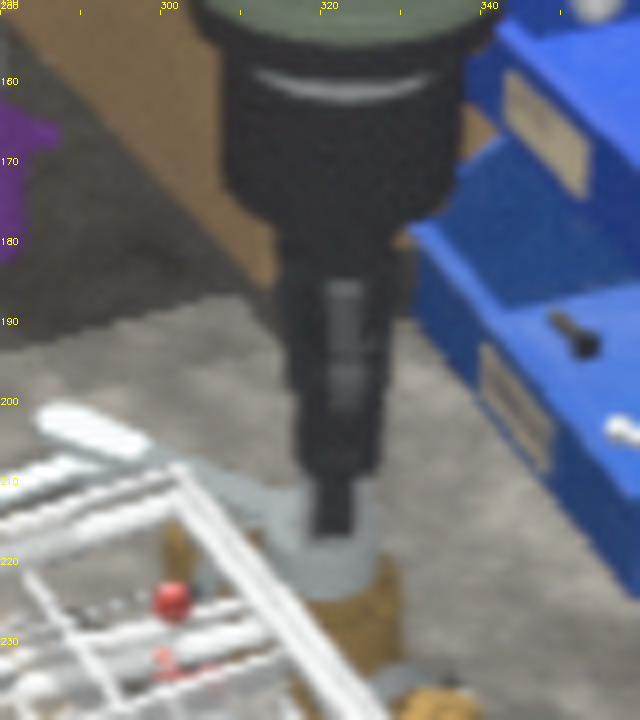

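Request:
arm_command(deltas=[[-1, 0, 0, 0, 0, 0, 0], [-1, 0, 0, 0, 0, 0, 0], [-1, 0, 0, 0, 0, 0, 0], [-1, 0, 0, 0, 0, 0, 0], [-1, 0, 0, 0, 0, 0, 0]], newtons=90)

```text
clock: 11.55
position: [0.5378, 0.0056, 0.1165]
tool_rot: [-3.141, 0.002, 2.75]
force: [-2.8, -1.9, 10.3]
grip_width: 0.0106
```

Run:
```python
from ov import *
s=telemetry.observe();print(s["position"],s["tool_rot"],s["force"],s["grip_width"],s["qpos"])
w=cams.get_calibration("wrist");g=cams.grab_frame("wrist");cv2.imwrite("pics/w15.png",g);np.save("w15.npy",w)
m=model(.5367,.006,.013,2.17);a=np.linspace(0,2*np.pi,60)
m=[m[-1],np.c_[.537+.02*np.cos(a),.006+.02*np.sin(a),0*a+.093]]+m[1:3]
overlay(g,w,m,250,20,490,320,2,"o15.png")
```

```text
[0.53778328 0.00556164 0.11654134] [-3.14091438e+00  2.08535472e-03  2.74993112e+00] [-2.79327398 -1.93287212 10.33706904] 0.010604049711606577 [ 0.18238918  0.59528361 -0.41525329  1.92394019  0.36398855  0.69453721
  0.72707129]
```

View pics/o15.png

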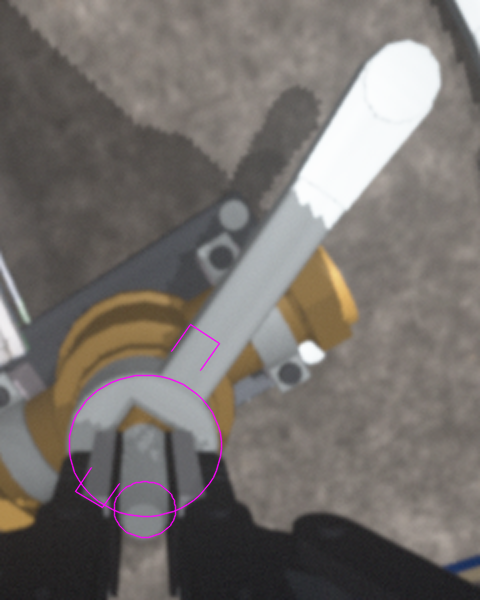

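Request:
arm_command(deltas=[[-1, 0, 0, -0.05, 0, 0, 0], [-1, 0, 0, -0.15, 0, 0, 0], [-1, 0, 0, -0.3, 0, 0, 0], [-1, 0, 0, -0.5, 0, 0, 0], [-1, 0, 0, -0.75, 0, 0, 0], [-1, 0, 0, -1, 0, 0, 0], [-1, 0, 0, -1, 0, 0, 0]])

```text
clock: 12.48
position: [0.5383, 0.0062, 0.2689]
tool_rot: [3.14, 0.005, 2.75]
force: [0.0, -0.1, -5.5]
grip_width: 0.0101
```

Run:
```python
from ov import *
s=telemetry.observe();print(s["position"],s["tool_rot"],s["force"],s["grip_width"],s["qpos"])
w=cams.get_calibration("wrist");g=cams.grab_frame("wrist");cv2.imwrite("pics/w16.png",g);np.save("w16.npy",w)
s=cams.grab_frame("side");cv2.imwrite("pics/s16.png",s);crop(s,260,110,380,210,6,"s16c.png")
t=cams.grab_frame("top");cv2.imwrite("pics/t16.png",t);crop(t,400,120,540,220,5,"t16l.png")
```

```text
[0.53831495 0.00616063 0.26891381] [3.14045754 0.00547573 2.75022828] [ 0.03158388 -0.05135435 -5.53212689] 0.010127233781659683 [ 0.25600892  0.39325772 -0.49952679  1.79085614  0.22142392  1.00746123
  0.84990416]
```

View pics/w16.png

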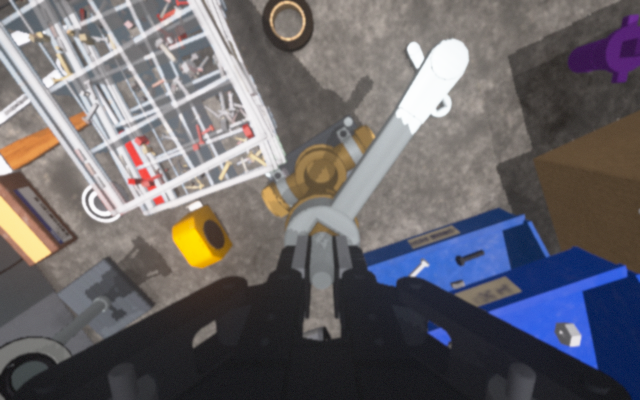

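View pics/s16c.png

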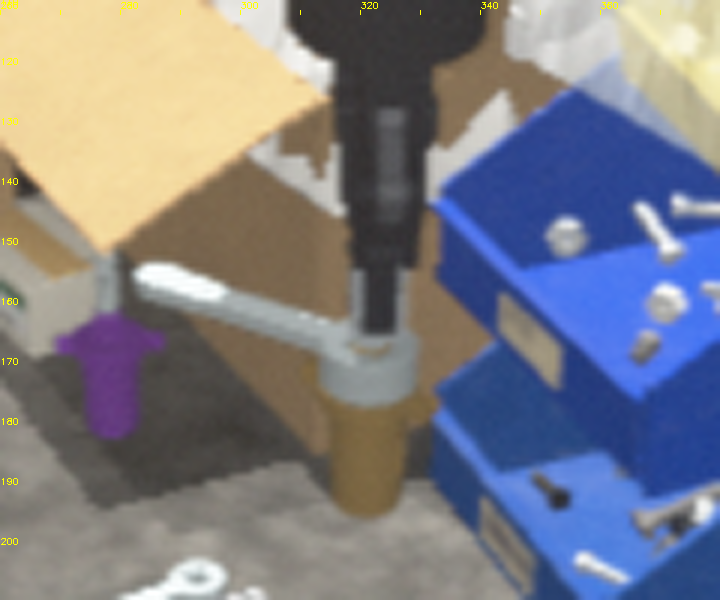

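View pics/t16l.png

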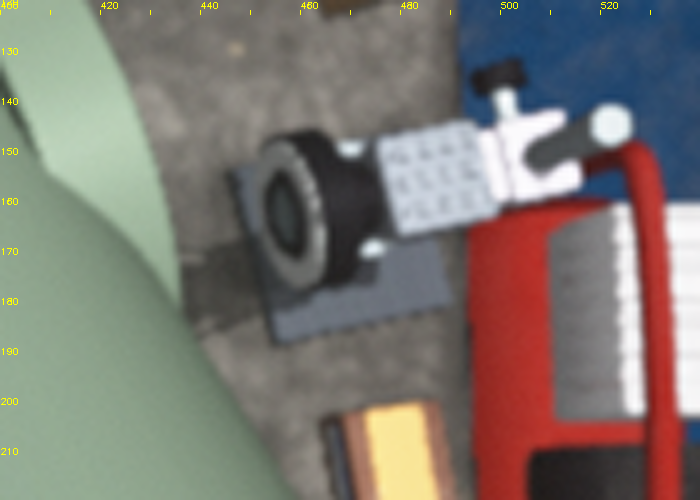

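Run:
```python
from ov import *
c=cams.get_calibration("top");s=cams.get_calibration("side")
def px(x,y): return [400+x/5,120+y/5]
print("lens",back(c,[px(291,215),px(288,212)],.2))
print("post top",back(c,[px(608,125)],.274))
f=back(c,[px(232,172),px(275,343),px(450,298)],.008);print("foot",f,"centre",(f[0]+f[2])/2, "edges",np.linalg.norm(f[1]-f[0]),np.linalg.norm(f[2]-f[1]),np.arctan2(*(f[2]-f[1])[1::-1]),np.arctan2(*(f[1]-f[0])[1::-1])-np.pi/2+np.pi)
# camera body side edges (top of body)
b=back(c,[px(380,140),px(480,122),px(400,236),px(500,214)],.22);print(np.arctan2(*(b[1]-b[0])[1::-1]),np.arctan2(*(b[3]-b[2])[1::-1]))
sd=cv2.imread("pics/s16.png");crop(sd,370,210,470,370,4,"s16l.png");crop(cv2.imread("pics/w16.png"),0,240,180,400,4,"w16l.png")
```

```text
lens [[ 0.57364362 -0.25654927  0.2       ]
 [ 0.57492129 -0.25531709  0.2       ]]
post top [[ 0.59583756 -0.35245613  0.274     ]]
foot [[ 0.6298211  -0.29812178  0.008     ]
 [ 0.53988941 -0.31807867  0.008     ]
 [ 0.56344486 -0.41034424  0.008     ]] centre [ 0.59663298 -0.35423301  0.008     ] edges 0.09211940927507457 0.09522497034157826 -1.3208351153222537 -1.352423403104729
-1.391188797554861 -1.3543990777093882
```

View pics/s16l.png

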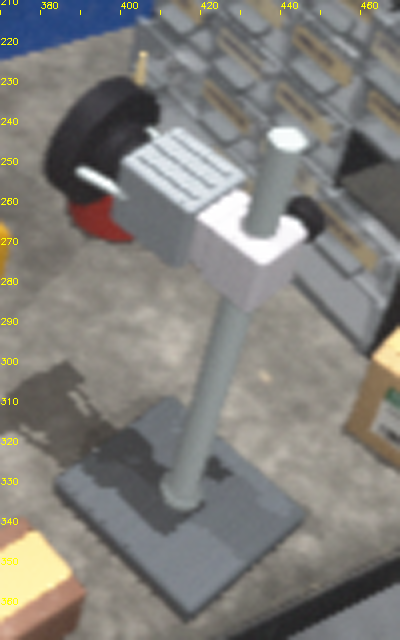

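View pics/w16l.png

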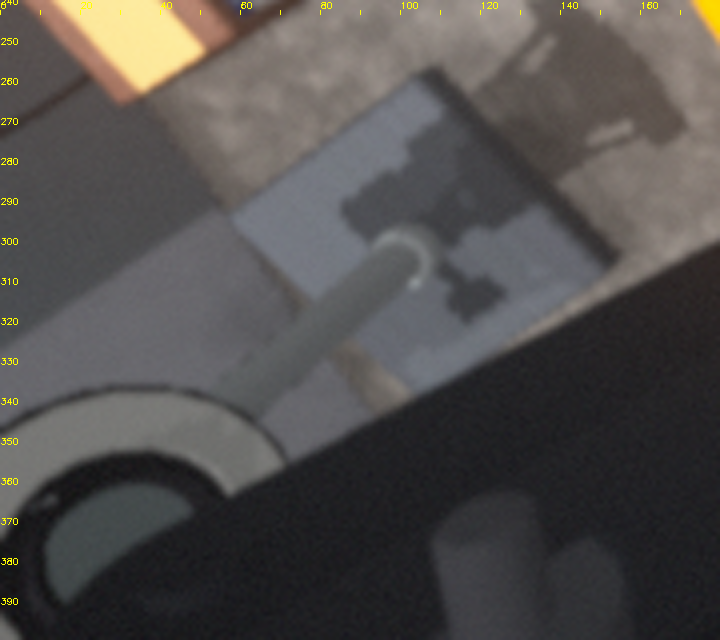

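Run:
```python
from ov import *
w=np.load("w16.npy",allow_pickle=True).item();c=cams.get_calibration("top");s=cams.get_calibration("side")
f=back(w,[[109,257],[57.5,294.5],[154,307]],.008);print(f,np.linalg.norm(np.diff(f,axis=0),axis=1))
a=lambda v:np.arctan2(v[1],v[0])
print(a(f[1]-f[0]),a(f[2]-f[0])-np.pi/2, "post base",back(w,[[101,303]],.01),"corner mid",(f[1]+f[2])/2)
f=back(s,[[413,308.5],[384,329.5],[418,363.5],[446,338]],.008);print(f,"c",f.mean(0),a(f[3]-f[0]),a(f[2]-f[1]),a(f[1]-f[0]),a(f[2]-f[3]))
print("post",back(s,[[415,333]],.012), tri([c,s],[(521.6,145),(441.5,244)]))
# ring fit: lens ellipse in wrist
for ax in(-1.32,-1.36):
    d=np.array([np.cos(ax),np.sin(ax)]);L=np.array([.596,-.354])-.105*d;print(ax,"lens",L,"view",L-.15*d)
```

```text
[[ 0.54105209 -0.31138886  0.008     ]
 [ 0.56311535 -0.41179657  0.008     ]
 [ 0.6335339  -0.2950581   0.008     ]] [0.10280319 0.13633283]
-1.354497184076679 -1.3960146970232628 post base [[ 0.59801864 -0.36015154  0.01      ]] corner mid [ 0.59832463 -0.35342733  0.008     ]
[[ 0.63438287 -0.29674282  0.008     ]
 [ 0.5424347  -0.31644611  0.008     ]
 [ 0.56220671 -0.40966121  0.008     ]
 [ 0.65297456 -0.38722273  0.008     ]] c [ 0.59799971 -0.35251822  0.008     ] -1.368138402066019 -1.361782452904309 -2.9304982110663356 -2.899243997916416
post [[ 0.59703126 -0.35256009  0.012     ]] [ 0.59592847 -0.35266306  0.27363163]
-1.32 lens [ 0.56994158 -0.25228491] view [ 0.53271526 -0.10697765]
-1.36 lens [ 0.57402994 -0.25132422] view [ 0.54264414 -0.10464453]
```

Run:
```python
from ov import *
rel2([.543,-.1065,.2775],tgt(2.365,0))
```

```text
shift [-0.3236 -0.6764 -0.0814] turn [-0.0015  0.0005  0.4905]
```

Request:
arm_command(deltas=[[-1, -0.02, -0.05, -0.05, 0, 0, 0.05], [-1, -0.08, -0.17, -0.08, 0, 0, 0.15], [-1, -0.16, -0.34, -0.08, 0, 0, 0.27], [-1, -0.24, -0.5, -0.08, 0, 0, 0.38], [-1, -0.3, -0.63, -0.08, 0, 0, 0.46], [-1, -0.323, -0.676, -0.08, 0, 0, 0.49], [-1, -0.323, -0.676, -0.08, 0, 0, 0.49], [-1, -0.323, -0.676, -0.08, 0, 0, 0.49]])

```text
clock: 13.62
position: [0.5435, -0.1053, 0.2778]
tool_rot: [3.142, 0.001, 2.367]
force: [-0.5, 0.6, -4.9]
grip_width: 0.01
```

```bash
cat >> ov.py <<'E'
def final(x,y,zport,yaw,img,c,box,s,name):
    m=model(x,y,zport-.026,yaw)[:3];a=np.linspace(0,2*np.pi,60);R=Ro.from_euler('z',yaw)
    e=[np.c_[.02*np.cos(a),.02*np.sin(a),0*a+.08],np.c_[.0155*np.cos(a),.0155*np.sin(a),0*a],np.array([[0,0,.079],[.115,0,.079]]),np.array([[0,0,0],[0,0,.06]])]
    e+=[np.array([[sx*.0155,-.006,.016],[sx*.0155,.006,.016],[sx*.0155,.006,.036],[sx*.0155,-.006,.036],[sx*.0155,-.006,.016]]) for sx in(1,-1)]
    overlay(img,c,m+[R.apply(p)+[x,y,zport-.026] for p in e],*box,s,name)
E
python3 - <<'E'
from ov import *
s=telemetry.observe();print(s["position"],s["tool_rot"],s["force"],s["grip_width"],s["qpos"])
w=cams.get_calibration("wrist");g=cams.grab_frame("wrist");cv2.imwrite("pics/w17.png",g);np.save("w17.npy",w)
sd=cams.grab_frame("side");cv2.imwrite("pics/s17.png",sd)
t=cams.grab_frame("top");cv2.imwrite("pics/t17.png",t)
p=s["position"]
final(p[0]-.0006,p[1],p[2]-.0775,1.785,sd,cams.get_calibration("side"),(310,130,430,290),4,"o17s.png")
final(p[0]-.0006,p[1],p[2]-.0775,1.785,t,cams.get_calibration("top"),(330,120,470,220),5,"o17t.png")
final(p[0]-.0006,p[1],p[2]-.0775,1.785,g,w,(240,10,500,330),2,"o17w.png")
E
```

```text
[ 0.54352493 -0.10531204  0.27782724] [3.14154576e+00 8.88164986e-04 2.36718092e+00] [-0.54073103  0.59851287 -4.93283128] 0.009956947854975902 [ 0.36921881  0.39639575 -0.38180942  1.74258279  0.16885484  1.03416471
  0.72405289]
```

View pics/o17s.png

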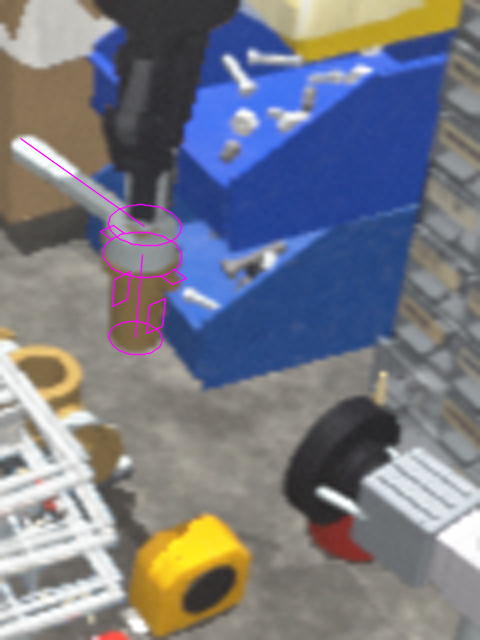

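View pics/o17t.png

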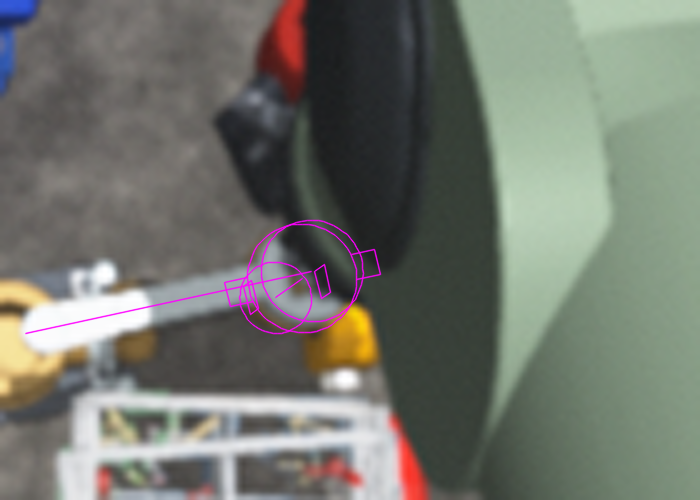

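View pics/o17w.png

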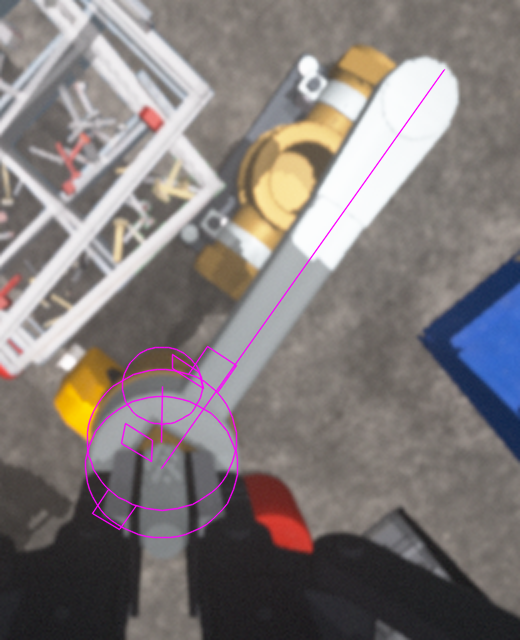

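Run:
```python
from ov import *
sd=cams.grab_frame("side");crop(sd,325,170,365,225,12,"s17c.png")
final(.5429,-.1053,.2003,1.785,sd,cams.get_calibration("side"),(325,170,365,225),12,"o17s2.png")
print(telemetry.observe()["clock"],telemetry.observe()["qd"].round(4))
```

```text
13.825 [ 0.001  -0.0006  0.0025 -0.001   0.0011 -0.0007  0.0012]
```

View pics/s17c.png

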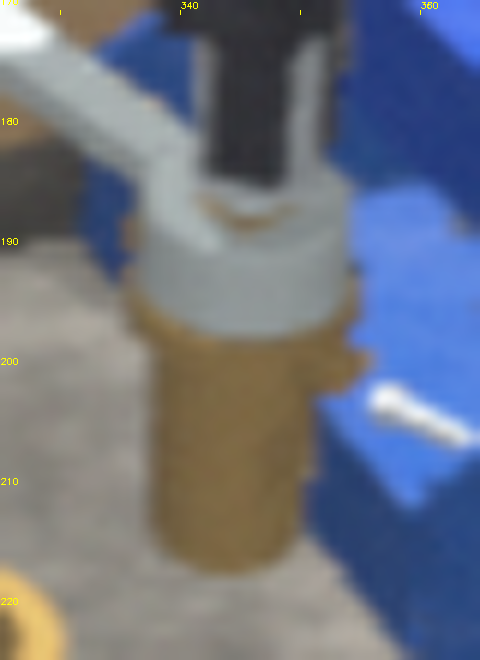

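View pics/o17s2.png

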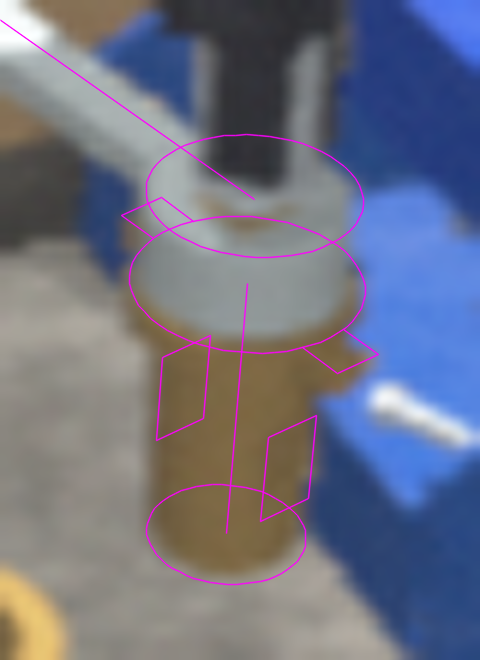

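Run:
```python
from h import *
s=telemetry.observe();print(s["clock"],s["position"],s["tool_rot"],s["force"],s["grip_width"])
print(job.job_done())
```

```text
13.825 [ 0.54353163 -0.10572072  0.27791486] [-3.14148311e+00  1.25814290e-03  2.36651627e+00] [ 0.53566369 -0.14145975 -4.16407087] 0.010096855555599282
the job is handed in; nothing more can be done
None
```

I fitted the longer lever over the plug's square with its handle over a lug. I then drew the plug out by its stud with the lever on it and handed the job in at 13.8 s, still holding it in front of the inspection camera. No verdict was given, so these are my own last checks.

**Seating:** on pressing down the lever met a firm stop at about 21 N. After release, the overlays in the top and wrist pictures agreed with it being fully down and in line with the lugs to about 1°.

**Final hold:**
- **Position:** the port is at about (0.543, -0.105, 0.200) m. My estimates of the view point ran from (0.542, -0.104) to (0.542, -0.110) m in x and y, so the offset should be at most about 5 mm.
- **Upright:** the tool is vertical within 0.1°, and the plug looks upright in the side view. That view sat about 1 to 2 mm off my model, which is within the calibration error.
- **Port direction:** turned to the lens axis as I estimated it. My readings of that axis spread by about ±2°.
- **Stillness and load:** joint speeds were close to zero, and the wrist carried 4 to 5 N, which fits plug plus lever. The grip was set to 90 N.

**What disagreed or was not seen:**
- Two readings of the lens position differed by about 5 mm, and I aimed between them.
- The finger opening read 2 to 3 mm below the stated widths of both the lever arm and the stud.
- I did not see straight through the port; its direction comes from the lugs and the lever.

I did not touch the shorter lever.

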